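# Get order 4-2-5 ready for pick-up at the coffee bar

## Robot

A 6-joint arm with a two-finger parallel gripper is mounted at the origin on the work surface. World frame = base frame: x ahead of the robot, y to its left, z up, the work surface at z = 0. Lengths are in m, angles in rad, forces in N, time in s.
With the tool pointing down it reaches from about 0.425 to 0.95 m from the base axis. Payload 3.5 kg.
Tool frame: the origin (TCP) lies on the centre line of the jaws, within the pads' length; the fingertips stand 14 mm ahead of it and the grasp point (between the pads) lies 5 mm behind it (ctrl.finger_overhang is the distance from the TCP to the fingertips, in m); z points along the fingers, y is the line along which they close (so a half turn about z gives the same grasp; the last joint's range is limited). The gripper opens to 85 mm and grips with 20 to 120 N. Pads are 22 mm wide; open, the fingers measure 114 mm over their backs; the gripper's body (76 mm by 85 mm) begins 54 mm behind the grasp point. The pads swing forward as they close: fully open they stand 13 mm farther back than shut.
Start: joints at [-0.15, 0.286, 1.577, -0, 1.279, -0.15], TCP at [0.675, 0, 0.245] pointing down, gripper open.
Joint ranges: [-2.77, 2.77], [-0.9, 2.22], [0.21, 2.48], [-1.53, 4.67], [0.24, 2.81], [-2.84, 2.84]. Speed limits (rad/s): [2.79, 2.79, 3.14, 3.14, 3.14, 3.14].

## Interface

Orientations are given as a unit quaternion [x, y, z, w].
In Python, from plant import ctrl gives the robot as it stands.
- The arm moves only by the tool send_rows, never from a script. Its argument "moves" is text: rows parted by semicolons, each of 7 numbers parted by spaces: the turn, a rotation vector about the tool's x, y, z in units of 360 degrees (1.0 is 360 degrees), then the shift along the tool's x, y, z in units of 20 cm (1.0 is 20 cm), then the gripper's target within -1 to 1 (fully open at 1, half-way at 0, shut at -1). A call has 1 to 12 rows; each row is the pose to reach, as a shift and turn from the pose commanded when the call began, along the tool's axes at that moment, turning the shorter way round; what a row does not reach only later rows make up. A row lasts 1/8 s, in which the tool goes at most 62.5 mm and 10.7 degrees, less where a joint would pass 70% of its speed; a pose out of reach is approached as far as the arm can. A call with a number of a shift or a turn outside -1 to 1 is refused whole. A call with a gripper value outside its range is refused whole. The fingers move at their own pace and stop on an object; "newtons" is the grip in N (left out, the last holds). Time passes only in rows, so rows that repeat a pose let the fingers close. It gives the time, the measured TCP pose, the force, the opening and the grip force at its end, in the units of the state.
- ctrl.get_state(): the state, without advancing time (a new reading comes with each control period).
- ctrl.read_camera(name): name is "scene" or "side" or "wrist"; returns a dict with "image" (384x512x3 uint8, red, green, blue), "fovy" (degrees; the focal length in pixels is half the picture's height over the tangent of half this angle, whatever the lens; pixels are square), "cx", "cy" (the principal point, pixels), "distortion" ([k1, k2, p1, p2, k3] as OpenCV has them; the pictures are not rectified), "extrinsics" (4x4, takes a point from camera to world coordinates). Camera axes: x right, y up, looking along -z (the intrinsics and any distortion apply to the point x, -y, -z); pixel columns grow to the right and rows downward; lengths in m; the calibration is good to about 2 mm. A picture is of the moment at which its call begins. There is no depth.
- ctrl.sign_off(): hands the job in; it is judged then, once.
The state is a dict: "time": time; "qpos": joint angles; "dq": joint speeds; "joint_efforts": joint torques, N m; "eef_pos": TCP position; "tcp_rot": TCP orientation; "contact_force": force on the tool from outside, world axes, zero at the start; "wrist_torque": the same for the moment, N m; "opening": opening from 0.0 (shut) to 1.0 (fully open); "finger_force": force on a finger pad.
Only numpy, scipy, OpenCV 4.12 (cv2) and the standard library are available. Lean on these libraries where they do the work, as an engineer would, in place of code of your own. Each camera call takes 0.05 s, during which the arm holds its last target. There are 200 camera calls.

## Task

Get order 425 ready for pick-up: roll the three thumbwheels of the order-number board so that the pips squarely on top read 4, 2, 5 from left to right as seen from the robot, stand every take-away cup that is on the counter upright on the serving tray, and pull the long spoon out of its upright holder and stand it, blade down, in the milk pitcher on the tray. The order of work is free; leave the pitcher upright on the tray, and do not disturb the tamper, the sugar jar or the saucer.

Things in the scene. Friction and masses are not known exactly. Their poses are not given: they have to be found in the camera images.
- board: order-number board, fixed: black base 130 x 224 x 12 mm, two steel end cheeks 10 mm thick (109 mm high, red reading pointers to 132 mm), three white thumbwheels on one level 10 mm steel spindle 70 mm above the counter. Origin: centre of the underside; y along the spindle (to the left seen from the robot), x away from the robot, z up
- wheel1_axle (a point): centre of the left (seen from the robot) thumbwheel, on the spindle, with the board's axes. Wheel: 100 mm diameter, 30 mm wide, flat sides, 62 mm from the next (32 mm free between wheels, 24 mm to a cheek); six rim faces 60 degrees apart bear 1 to 6 black pips as on dice (a single pip is red), a rubber rib 4 mm high between faces. Pinch its flat sides near the top and swing in an arc, or push at a rib
- wheel1 (a joint): turn of the left (seen from the robot) thumbwheel, rad: the face with n pips is exactly on top at (n-1) x 1.0472; 0 = one pip on top, 5.236 = six. It grows as the top of the wheel moves away from the robot (+x of the board). Stops at -0.3 and 5.54; it stays where it is left, friction 0.06 N m (about 1.2 N at the rim)
- wheel2_axle (a point): centre of the middle thumbwheel, on the spindle, with the board's axes. Wheel: 100 mm diameter, 30 mm wide, flat sides, 62 mm from the next (32 mm free between wheels, 24 mm to a cheek); six rim faces 60 degrees apart bear 1 to 6 black pips as on dice (a single pip is red), a rubber rib 4 mm high between faces. Pinch its flat sides near the top and swing in an arc, or push at a rib
- wheel2 (a joint): turn of the middle thumbwheel, rad: the face with n pips is exactly on top at (n-1) x 1.0472; 0 = one pip on top, 5.236 = six. It grows as the top of the wheel moves away from the robot (+x of the board). Stops at -0.3 and 5.54; it stays where it is left, friction 0.06 N m (about 1.2 N at the rim)
- wheel3_axle (a point): centre of the right (seen from the robot) thumbwheel, on the spindle, with the board's axes. Wheel: 100 mm diameter, 30 mm wide, flat sides, 62 mm from the next (32 mm free between wheels, 24 mm to a cheek); six rim faces 60 degrees apart bear 1 to 6 black pips as on dice (a single pip is red), a rubber rib 4 mm high between faces. Pinch its flat sides near the top and swing in an arc, or push at a rib
- wheel3 (a joint): turn of the right (seen from the robot) thumbwheel, rad: the face with n pips is exactly on top at (n-1) x 1.0472; 0 = one pip on top, 5.236 = six. It grows as the top of the wheel moves away from the robot (+x of the board). Stops at -0.3 and 5.54; it stays where it is left, friction 0.06 N m (about 1.2 N at the rim)
- tray: wooden serving tray, fixed, 250 (x) x 330 (y) mm; floor 8 mm above the counter, lip 7 mm wide rising to 16 mm above the counter. Origin: centre of the underside. Inner floor 236 x 316 mm
- pitcher: open steel milk pitcher standing loose on the tray near its right end (-y of the tray), 0.5 kg, outside diameter 92 mm (88 at the rim), wall 3 mm, height 95 mm, inner floor 5 mm above its underside; small handle. Origin: centre of the underside, z up
- holder: upright square black holder, fixed: 38 x 38 mm outside, 28 x 28 mm inside, mouth 95 mm above the counter, inner floor 5 mm above it, on a 90 x 90 x 6 mm steel foot. Origin: centre of the underside
- spoon_grip (a point): the long spoon's round wooden handle (13 mm diameter), a point 150 mm above the spoon's lower end; its z axis points along the spoon to the handle's end. The spoon is 180 mm long, 60 g: steel blade 22 x 8 mm at the bottom 45 mm, thin steel stem, wooden handle on the top 80 mm. It starts upright in the holder, leaning a few degrees at most
- spoon_tip (a point): the lower (blade) end of the spoon, on its axis, z along the spoon to the handle
- cup1_mid (a point): centre of the lidded take-away cup with the brown sleeve, half-way up: upright, 60 mm diameter (61 at the lid), 70 mm high, 0.16 kg (varies), weighted low, point 35 mm above its underside, z up. May be absent (None)
- cup1: the same cup (brown sleeve); origin at the centre of its underside
- cup2_mid (a point): centre of the lidded take-away cup with the green sleeve, half-way up: upright, 60 mm diameter (61 at the lid), 70 mm high, 0.16 kg (varies), weighted low, point 35 mm above its underside, z up. May be absent (None)
- cup2: the same cup (green sleeve); origin at the centre of its underside
- cup3_mid (a point): centre of the lidded take-away cup with the terracotta sleeve, half-way up: upright, 60 mm diameter (61 at the lid), 70 mm high, 0.16 kg (varies), weighted low, point 35 mm above its underside, z up. May be absent (None)
- cup3: the same cup (terracotta sleeve); origin at the centre of its underside
- cup4_mid (a point): centre of the lidded take-away cup with the blue sleeve, half-way up: upright, 60 mm diameter (61 at the lid), 70 mm high, 0.16 kg (varies), weighted low, point 35 mm above its underside, z up. May be absent (None)
- cup4: the same cup (blue sleeve); origin at the centre of its underside
- spoon: the same spoon; origin at its lower end
- tamper: steel coffee tamper, 58 mm diameter, 80 mm high, between holder and tray: leave alone. Origin: centre of the underside
- sugar: amber glass sugar jar, 68 mm diameter, 110 mm high: leave alone. Origin: centre of the underside
- saucer: black saucer, 100 mm diameter: leave alone. Origin: centre of the underside
There are look-alikes about, which are no part of the job. Leave any green look-alike of the pitcher alone.

How it is judged:
By the outcome, as a careful person would: the job done as asked, in the order asked, and still so for the second after the job is handed in, with the robot touching nothing.
Of cup1, cup2, cup3, cup4 only 1 to 3 are there at a start; the rules pass over those that are not, and their reading is None.
At some moment in a run one of cup1, cup2, cup3, cup4 may be knocked a few centimetres aside while the robot is not near it.
It also fails if it takes over 210 s, if anything falls off the work surface, if the arm or the gripper's body presses on something with over 40 N, if the wrist force passes 120 N, or if a joint passes its speed limit or range.

## Working session

There is one attempt and no reset: what is moved stays moved. The work goes in short steps, Python scripts to look and compute and a tool call to move; the robot and the scene stay as the last step left them, time stands still between calls to the robot, and variables do not carry over. Pictures are saved under pics/ and viewed, at most 14 in all, crops included, and the job is handed in when it is done.

Besides the shell and the picture viewer there is one more tool, called after "Request:" by a JSON object that holds its "name" and its "arguments", one argument or row to a line. send_rows: Moves the arm, as the interface text tells. Its arguments: {"type":"object","properties":{"moves":{"type":"string"},"newtons":{"type":"number"}},"required":["moves"]}

```bash
ls; mkdir -p pics
python3 - <<'E'
from plant import ctrl
import cv2,json
print(ctrl.get_state(), ctrl.finger_overhang)
for n in ("scene","side","wrist"):
    d=ctrl.read_camera(n); cv2.imwrite(f"pics/{n}0.png",d["image"][:,:,::-1])
    print(n,d["fovy"],d["cx"],d["cy"],d["distortion"],d["extrinsics"])
E
```

```text
pics
{'time': 0.0, 'qpos': array([-1.49980650e-01,  2.87163523e-01,  1.57821958e+00,  1.03078298e-05,
        1.27859098e+00, -1.50003373e-01]), 'dq': array([-0.00049115,  0.00157515,  0.0009061 , -0.0015894 , -0.00107468,
        0.00026795]), 'joint_efforts': array([-1.79628755e-04, -4.05981302e+01, -2.92628127e+01, -1.54224781e-04,
        5.81841552e-03,  3.74769741e-06]), 'eef_pos': array([6.74360310e-01, 1.41669857e-04, 2.43925516e-01]), 'tcp_rot': array([ 7.07099300e-01,  7.07113259e-01, -7.02723625e-04, -9.61251817e-04]), 'contact_force': array([-0.67425914,  0.5478357 ,  1.04544137]), 'wrist_torque': array([-0.02351481, -0.01274598, -0.01548237]), 'finger_force': 0.0, 'opening': 1.0013868667027692} 0.014
scene 57.07558437704406 266.3660264466525 189.45906324538902 [-0.02150014  0.          0.          0.          0.        ] [[ 0.88041342 -0.39192211  0.26696306  0.91883432]
 [ 0.47413852  0.73710041 -0.48153468 -0.66355181]
 [-0.00805449  0.55052706  0.83477846  1.10869387]
 [ 0.          0.          0.          1.        ]]
side 45.19212602065453 264.69307970463336 192.0349523796741 [-0.08798076  0.          0.          0.          0.        ] [[ 0.28016092  0.56125683 -0.7787815  -0.44721673]
 [-0.9599499   0.16588022 -0.22578739 -0.40968527]
 [ 0.00245973  0.81084803  0.58525159  0.90161117]
 [ 0.          0.          0.          1.        ]]
wrist 62.437332541539874 259.3484754330287 193.40469220408184 [0.02804931 0.         0.         0.         0.        ] [[ 9.99996686e-01 -1.00428627e-03  2.37068032e-03  6.76568864e-01]
 [ 3.01750870e-04  9.60155912e-01  2.79464726e-01  7.17415079e-02]
 [-2.55688532e-03 -2.79463085e-01  9.60153033e-01  3.72613844e-01]
 [ 0.00000000e+00  0.00000000e+00  0.00000000e+00  1.00000000e+00]]
```

View pics/scene0.png

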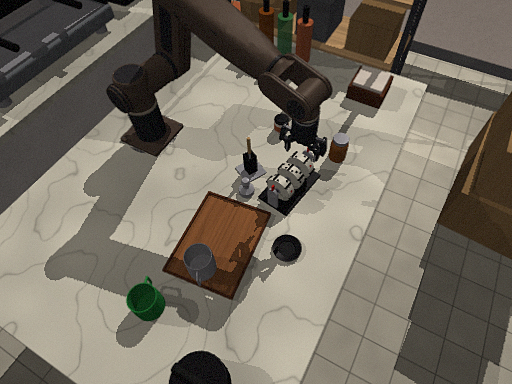

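View pics/side0.png

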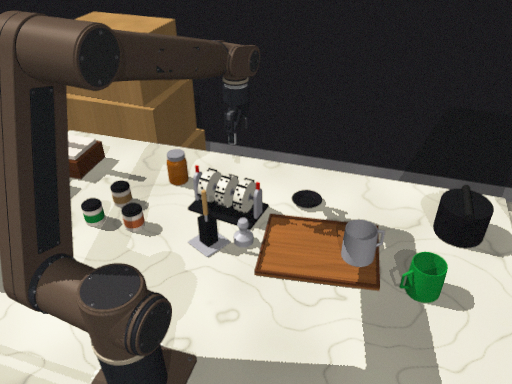

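Side view: cups brown (121,193), green (93,211), terracotta (133,216), board (228,195), spoon/holder (207,225), tamper (243,233), tray (320,250), steel pitcher (360,243), with a green mug look-alike (427,277) and a black kettle (463,217). Scene view: board (290,185), pitcher (199,262), green look-alike (146,300).

```bash
cat > h.py <<'E'
import numpy as np, cv2
from scipy.spatial.transform import Rotation as R
from plant import ctrl
def cam(n):
    return ctrl.read_camera(n)
def K(d):
    f=192/np.tan(np.radians(d["fovy"])/2); return np.array([[f,0,d["cx"]],[0,f,d["cy"]],[0,0,1.]])
def ray(d,p):
    u=cv2.undistortPoints(np.array([[p]],float),K(d),np.array(d["distortion"]))[0,0]
    E=np.array(d["extrinsics"]); v=E[:3,:3]@np.array([u[0],-u[1],-1]); return E[:3,3],v/np.linalg.norm(v)
def plane(d,p,z):
    o,v=ray(d,p); return o+v*(z-o[2])/v[2]
def tri(d1,p1,d2,p2):
    o1,v1=ray(d1,p1);o2,v2=ray(d2,p2)
    s=np.linalg.lstsq(np.c_[v1,-v2],o2-o1,rcond=None)[0]
    a,b=o1+s[0]*v1,o2+s[1]*v2; return (a+b)/2,np.linalg.norm(a-b)
def proj(d,P):
    E=np.array(d["extrinsics"]); c=(np.atleast_2d(P)-E[:3,3])@E[:3,:3]; c=c*[1,-1,-1]
    return cv2.projectPoints(c,np.zeros(3),np.zeros(3),K(d),np.array(d["distortion"]))[0][:,0]
def st():
    s=ctrl.get_state(); print("t%.2f"%s["time"],s["eef_pos"].round(4),s["tcp_rot"].round(4),"open%.3f"%s["opening"],"F",s["contact_force"].round(1),"ff%.1f"%s["finger_force"]); return s
def crop(d,name,x0,y0,x1,y1,k):
    im=d["image"][y0:y1,x0:x1,::-1]; im=cv2.resize(im,None,fx=k,fy=k,interpolation=cv2.INTER_CUBIC)
    for x in range((x0+9)//10*10,x1,10):
        cv2.line(im,((x-x0)*k,0),((x-x0)*k,6 if x%50 else 16),(255,0,255),1)
    for y in range((y0+9)//10*10,y1,10):
        cv2.line(im,(0,(y-y0)*k),(6 if y%50 else 16,(y-y0)*k),(255,0,255),1)
    cv2.imwrite(f"pics/{name}.png",im)
E
python3 - <<'E'
from h import *
d=cam("side"); crop(d,"sidec",75,135,275,265,4)
crop(cam("scene"),"scenec",225,105,365,220,5)
h=cv2.cvtColor(d["image"],cv2.COLOR_RGB2HSV)
for nm,lo,hi in (("green",(45,90,40),(85,255,255)),("terra",(3,110,60),(11,255,255)),("brown",(8,60,40),(20,200,160)),("blue",(95,90,40),(125,255,255)),("steel?",(0,200,120),(3,255,255))):
    m=cv2.inRange(h,lo,hi); n,_,s,c=cv2.connectedComponentsWithStats(m)
    print(nm,[(s[i].tolist(),c[i].round(1).tolist()) for i in range(1,n) if s[i,4]>25][:14])
E
```

```text
green [([84, 210, 20, 13, 135], [94.5, 217.5]), ([400, 252, 48, 51, 1718], [424.8, 276.9])]
terra [([68, 157, 15, 16, 86], [73.6, 164.2]), ([124, 216, 20, 12, 143], [134.1, 222.8]), ([264, 217, 7, 24, 46], [266.7, 229.1]), ([256, 241, 9, 26, 53], [260.2, 253.9]), ([255, 268, 74, 14, 165], [290.7, 275.3]), ([330, 279, 29, 8, 89], [343.9, 282.0]), ([363, 278, 17, 10, 44], [372.6, 284.5])]
brown [([0, 10, 259, 300, 26978], [88.9, 113.2]), ([111, 13, 21, 3, 26], [121.6, 13.5]), ([173, 158, 14, 11, 56], [181.1, 163.1]), ([173, 177, 16, 9, 27], [182.1, 182.6]), ([113, 192, 19, 12, 139], [122.6, 198.8]), ([201, 192, 8, 24, 130], [204.3, 203.9]), ([124, 213, 21, 16, 166], [134.6, 222.5]), ([255, 214, 125, 77, 2889], [320.0, 256.0]), ([35, 258, 126, 103, 5004], [88.2, 307.8]), ([135, 299, 34, 57, 206], [145.5, 325.6]), ([161, 347, 36, 37, 815], [177.6, 365.6]), ([92, 369, 15, 15, 126], [99.6, 378.2])]
blue []
steel? []
```

View pics/sidec.png

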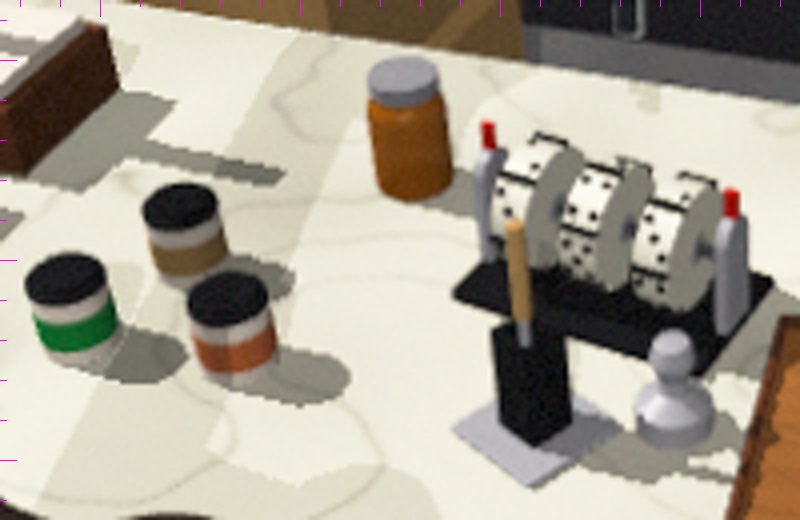

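View pics/scenec.png

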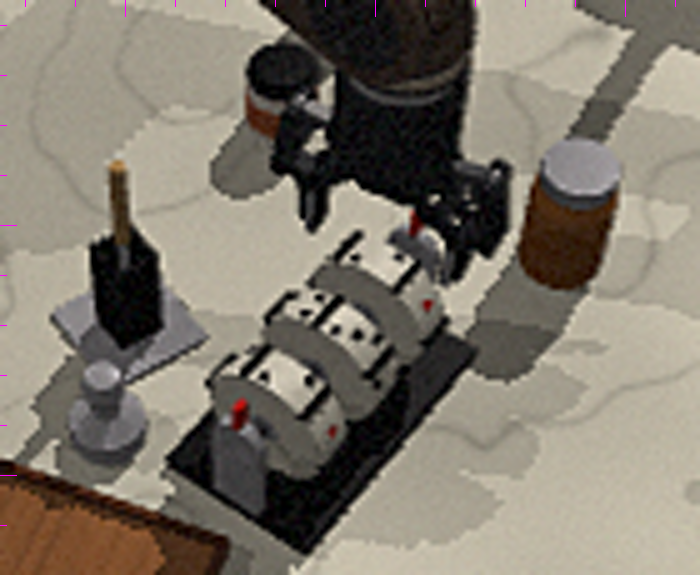

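Candidates: cups green (92,207), brown (121,193), terracotta (133,214) side view. Only these three are there. Pitcher: steel one (360,243), not the green mug (427,277) or black kettle. Sugar jar (177,167) and tamper (243,233) stay. The green/terra bottles in the background are not cups. Crops confirm the choice.

Run:
```python
from h import *
a=cam("side"); b=cam("scene"); w=cam("wrist")
S=lambda x,y:(75+x/4,135+y/4); C=lambda x,y:(225+x/5,105+y/5)
for n,p,q in (("ptrL",S(489,124),C(417,212)),("ptrR",S(731,192),C(240,402)),("spoonTop",S(514,222),C(118,162)),("footBot/left",S(455,430),C(52,320)),("foot near-right?",S(535,487),C(133,375))):
    P,e=tri(a,p,b,q); print(n,P.round(4),"gap%.4f"%e)
for n,p in (("green",S(67,276)),("brown",S(181,207)),("terra",S(228,297))): print(n,plane(a,p,.07).round(4))
for n,p in (("fl",S(455,430)),("fb",S(535,487)),("fr",S(620,430))): print("foot side",plane(a,p,.006).round(4))
for n,p in (("fl",C(52,320)),("fb",C(133,375)),("fr",C(210,335))): print("foot scene",plane(b,p,.006).round(4))
print("tamper",plane(a,S(675,417),.0).round(3), plane(b,C(108,430),0).round(3))
# tray
for d,n in ((a,"side"),(b,"scene")):
    h=cv2.cvtColor(d["image"],cv2.COLOR_RGB2HSV)
    m=cv2.inRange(h,(3,110,30),(20,255,220)); k,_,s,c=cv2.connectedComponentsWithStats(cv2.morphologyEx(m,cv2.MORPH_CLOSE,np.ones((7,7))))
    x,y=(320,256) if n=="side" else (215,235)
    l=_[y,x]; cn=max(cv2.findContours((_==l).astype('u1'),0,2)[0],key=cv2.contourArea)
    hull=cv2.convexHull(cn); q=cv2.approxPolyDP(hull,12,True)[:,0]
    print("tray",n,q.tolist(),[plane(d,p,.016).round(3)[:2].tolist() for p in q])
cv2.imwrite("pics/w1.png",w["image"][:,:,::-1])
crop(a,"pit",300,200,460,320,5)
```

```text
ptrL [0.6538 0.1293 0.1304] gap0.0034
ptrR [ 0.6181 -0.0775  0.1307] gap0.0048
spoonTop [0.4672 0.0274 0.1861] gap0.0046
footBot/left [0.4134 0.0317 0.0181] gap0.0670
foot near-right? [ 0.4693  0.0276 -0.0631] gap0.0051
green [0.4531 0.3924 0.07  ]
brown [0.5576 0.356  0.07  ]
terra [0.4654 0.2618 0.07  ]
foot side [0.4434 0.0764 0.006 ]
foot side [ 0.405  -0.0011  0.006 ]
foot side [ 0.4775 -0.0379  0.006 ]
foot scene [ 4.145e-01 -1.000e-04  6.000e-03]
foot scene [ 0.496  -0.0159  0.006 ]
foot scene [0.53   0.0449 0.006 ]
tamper [ 0.508 -0.069  0.   ] [ 0.502 -0.065  0.   ]
tray side [[270, 214], [345, 222], [378, 247], [379, 288], [255, 274]] [[0.625, -0.116], [0.652, -0.344], [0.567, -0.451], [0.41, -0.467], [0.369, -0.147]]
tray scene [[208, 191], [270, 213], [232, 298], [163, 269]] [[0.382, -0.141], [0.628, -0.115], [0.666, -0.437], [0.42, -0.463]]
```

View pics/w1.png

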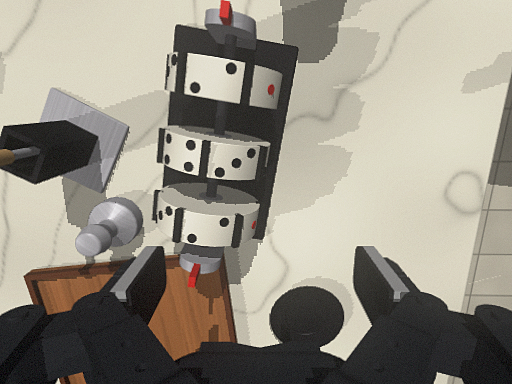

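Wrist view: wheels stacked top-to-bottom left→right: left wheel has pips 2 on top with red 1 to the +x side (271,90); the middle is between 4 and 3 (rib at 206,157); the right has 2 on top (207,232) with red 1 at (253,225). Pointers are at (225,5) and (193,278).

```bash
cat >> h.py <<'E'
import json,os
def getcmd():
    if os.path.exists("cmd.json"):
        c=json.load(open("cmd.json")); return np.array(c["p"]),R.from_quat(c["q"])
    return np.array([.675,0,.245]),R.from_quat([2**-.5,2**-.5,0,0])
def grip(mm): return round(max(-1,min(1,2*mm/85-1)),2)
def plan(tg,g,dec=3):
    """tg: list of (pos,Rot); g list of gripper values; prints rows, saves last as commanded"""
    p,q=getcmd(); out=[]
    for (tp,tq),gg in zip(tg,g):
        s=q.inv().apply(np.array(tp)-p)/.2; t=(q.inv()*tq).as_rotvec()/(2*np.pi)
        r=np.r_[t,s].round(dec)+0.; out.append(" ".join("%g"%v for v in r)+" %g"%gg)
    print(len(out),"; ".join(out))
    json.dump({"p":(p+q.apply(r[3:]*.2)).tolist(),"q":(q*R.from_rotvec(r[:3]*2*np.pi)).as_quat().tolist()},open("cmd.json","w"))
def down(yaw_y):  # tool pointing down, tool y along world direction angle
    y=np.array([np.cos(yaw_y),np.sin(yaw_y),0]);z=np.array([0,0,-1.]);return R.from_matrix(np.c_[np.cross(y,z),y,z])
def cyl(d,p,c,ya,r):
    """ray onto cylinder about axis ya through c: angle from top toward +x_b, and axial coord"""
    o,v=ray(d,p); xa=np.cross(ya,[0,0,1]); B=np.c_[xa,ya,[0,0,1]]
    o=(o-c)@B; v=v@B; A=v[0]**2+v[2]**2; b=o[0]*v[0]+o[2]*v[2]; cc=o[0]**2+o[2]**2-r*r
    k=b*b-A*cc
    if k<0: return None
    P=o+v*(-b-k**.5)/A; return np.degrees(np.arctan2(P[0],P[2])).round(1),P[1].round(4)
E
python3 - <<'E'
from h import *
w=cam("wrist")
for p in ((176,25),(299,46),(264,240)): print("base",plane(w,p,.012).round(4))
print("tips",plane(w,(226,3),.132).round(4),plane(w,(193,285),.132).round(4))
pL=np.array([.6538,.1293]);pR=np.array([.6181,-.0775]);c=np.r_[(pL+pR)/2,.07];ya=np.r_[(pL-pR)/np.linalg.norm(pL-pR),0]
for n,p,r in (("1a",(194,87),.05),("1b",(231,68),.05),("1red",(271,90),.05),("2a",(222,171),.05),("2b",(236,162),.05),("2c",(251,153),.05),("rib2",(206,150),.054),("3a",(192,238),.05),("3b",(222,225),.05),("3red",(252,225),.05)): print(n,cyl(w,p,c,ya,r))
# lids via masks in side
E
```

```text
base [0.5914 0.1454 0.012 ]
base [0.7178 0.1262 0.012 ]
base [ 0.6824 -0.0939  0.012 ]
tips [0.6543 0.1342 0.132 ] [ 0.6193 -0.0812  0.132 ]
1a (np.float64(-22.2), np.float64(0.0535))
1b (np.float64(8.6), np.float64(0.0715))
1red (np.float64(53.6), np.float64(0.0621))
2a (np.float64(13.3), np.float64(-0.0075))
2b (np.float64(25.5), np.float64(0.0012))
2c (np.float64(40.6), np.float64(0.0095))
rib2 (np.float64(-3.0), np.float64(0.0083))
3a (np.float64(-6.8), np.float64(-0.0707))
3b (np.float64(21.0), np.float64(-0.0555))
3red (np.float64(63.3), np.float64(-0.0607))
```

View pics/pit.png

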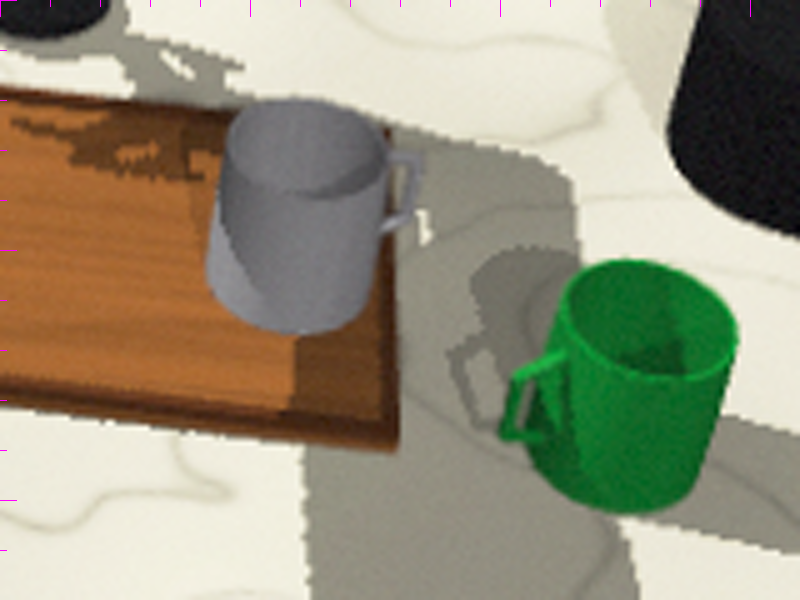

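```bash
cat >> h.py <<'E'
BC=np.array([.6365,.0258,.07]); BY=-.163
xb=np.array([np.cos(BY),np.sin(BY),0]); yb=np.array([-np.sin(BY),np.cos(BY),0])
WY={1:.062,2:0.,3:-.062}
def wp(w,phi,r):
    """tool pose radial at wheel w, tilt phi deg, TCP radius r"""
    f=np.radians(phi); u=np.sin(f)*xb+np.cos(f)*np.array([0,0,1])
    return BC+WY[w]*yb+r*u, R.from_matrix(np.c_[np.cross(yb,-u),yb,-u])
E
python3 - <<'E'
from h import *
plan([wp(1,-32,.14)]*12,[grip(42)]*12)
E
```

```text
12 -0.062 -0.074 -0.218 0.495 -0.508 0.281 -0.01; -0.062 -0.074 -0.218 0.495 -0.508 0.281 -0.01; -0.062 -0.074 -0.218 0.495 -0.508 0.281 -0.01; -0.062 -0.074 -0.218 0.495 -0.508 0.281 -0.01; -0.062 -0.074 -0.218 0.495 -0.508 0.281 -0.01; -0.062 -0.074 -0.218 0.495 -0.508 0.281 -0.01; -0.062 -0.074 -0.218 0.495 -0.508 0.281 -0.01; -0.062 -0.074 -0.218 0.495 -0.508 0.281 -0.01; -0.062 -0.074 -0.218 0.495 -0.508 0.281 -0.01; -0.062 -0.074 -0.218 0.495 -0.508 0.281 -0.01; -0.062 -0.074 -0.218 0.495 -0.508 0.281 -0.01; -0.062 -0.074 -0.218 0.495 -0.508 0.281 -0.01
```

Request:
{"name": "send_rows", "arguments": {
  "moves": "-0.062 -0.074 -0.218 0.495 -0.508 0.281 -0.01; -0.062 -0.074 -0.218 0.495 -0.508 0.281 -0.01; -0.062 -0.074 -0.218 0.495 -0.508 0.281 -0.01; -0.062 -0.074 -0.218 0.495 -0.508 0.281 -0.01; -0.062 -0.074 -0.218 0.495 -0.508 0.281 -0.01; -0.062 -0.074 -0.218 0.495 -0.508 0.281 -0.01; -0.062 -0.074 -0.218 0.495 -0.508 0.281 -0.01; -0.062 -0.074 -0.218 0.495 -0.508 0.281 -0.01; -0.062 -0.074 -0.218 0.495 -0.508 0.281 -0.01; -0.062 -0.074 -0.218 0.495 -0.508 0.281 -0.01; -0.062 -0.074 -0.218 0.495 -0.508 0.281 -0.01; -0.062 -0.074 -0.218 0.495 -0.508 0.281 -0.01",
  "newtons": 35
}}

```text
time: 1.95
eef_pos: [0.5738, 0.0991, 0.1894]
tcp_rot: [0.078, 0.958, -0.024, 0.275]
contact_force: [-0.7, -0.0, -0.7]
opening: 0.493
finger_force: 0.0
```

Run:
```python
from h import *
s=st(); print(s["qpos"].round(2),wp(1,-32,.14)[0].round(4),wp(1,-32,.14)[1].as_quat().round(4))
g=grip(42);c=-1
plan([wp(1,-32,.08),wp(1,-32,.034),wp(1,-32,.034),wp(1,-32,.034),wp(1,-32,.034)]+[wp(1,-32+64*k/7,.034) for k in range(1,8)],[g,g,g]+[c]*9)
```

```text
t1.95 [0.5738 0.0991 0.1894] [ 0.0779  0.9581 -0.0242  0.2747] open0.493 F [-0.7 -0.  -0.7] ff0.0
[ 0.04 -0.08  2.15 -0.22  0.53 -1.21] [0.5734 0.099  0.1887] [ 0.0783  0.9581 -0.0224  0.2747]
12 0 0 0 0 0.001 0.3 -0.01; 0 0 0 0 0.002 0.53 -0.01; 0 0 0 0 0.002 0.53 -0.01; 0 0 0 0 0.002 0.53 -1; 0 0 0 0 0.002 0.53 -1; -0.001 0.025 0 -0.027 0.002 0.532 -1; -0.001 0.051 0 -0.053 0.002 0.539 -1; -0.001 0.076 0 -0.078 0.002 0.549 -1; -0.001 0.102 0 -0.101 0.002 0.564 -1; -0.001 0.127 0 -0.121 0.002 0.582 -1; -0.001 0.152 0 -0.139 0.002 0.602 -1; -0.001 0.178 0 -0.152 0.002 0.626 -1
```

Request:
{"name": "send_rows", "arguments": {
  "moves": "0 0 0 0 0.001 0.3 -0.01; 0 0 0 0 0.002 0.53 -0.01; 0 0 0 0 0.002 0.53 -0.01; 0 0 0 0 0.002 0.53 -1; 0 0 0 0 0.002 0.53 -1; 0 0 0 0 0.002 0.53 -1"
}}

```text
time: 2.7
eef_pos: [0.6283, 0.0897, 0.0991]
tcp_rot: [0.078, 0.958, -0.024, 0.275]
contact_force: [12.7, -2.6, -17.4]
opening: 0.343
finger_force: 37.2
```

Run:
```python
from h import *
json.dump({"p":wp(1,-32,.034)[0].tolist(),"q":wp(1,-32,.034)[1].as_quat().tolist()},open("cmd.json","w"))
st()
plan([wp(1,-32+64*k/7,.034) for k in range(1,8)]+[wp(1,32,.034)]*3+[wp(1,32,.08),wp(1,32,.1)],[-1]*8+[-.01]*4)
```

```text
t2.70 [0.6283 0.0897 0.0991] [ 0.0782  0.958  -0.0239  0.2749] open0.343 F [ 12.7  -2.6 -17.4] ff37.2
12 0 0.025 0 -0.027 0 0.002 -1; 0 0.051 0 -0.053 0 0.009 -1; 0 0.076 0 -0.078 0 0.019 -1; 0 0.102 0 -0.101 0 0.033 -1; 0 0.127 0 -0.122 0 0.051 -1; 0 0.152 0 -0.139 0 0.072 -1; 0 0.178 0 -0.153 0 0.095 -1; 0 0.178 0 -0.153 0 0.095 -1; 0 0.178 0 -0.153 0 0.095 -0.01; 0 0.178 0 -0.153 0 0.095 -0.01; 0 0.178 0 -0.36 0 -0.005 -0.01; 0 0.178 0 -0.449 0 -0.049 -0.01
```

Request:
{"name": "send_rows", "arguments": {
  "moves": "0 0.025 0 -0.027 0 0.002 -1; 0 0.051 0 -0.053 0 0.009 -1; 0 0.076 0 -0.078 0 0.019 -1; 0 0.102 0 -0.101 0 0.033 -1; 0 0.127 0 -0.122 0 0.051 -1; 0 0.152 0 -0.139 0 0.072 -1; 0 0.178 0 -0.153 0 0.095 -1; 0 0.178 0 -0.153 0 0.095 -1; 0 0.178 0 -0.153 0 0.095 -0.01; 0 0.178 0 -0.153 0 0.095 -0.01; 0 0.178 0 -0.36 0 -0.005 -0.01; 0 0.178 0 -0.449 0 -0.049 -0.01"
}}

```text
time: 4.2
eef_pos: [0.7013, 0.0788, 0.1611]
tcp_rot: [0.078, 0.959, 0.021, -0.271]
contact_force: [0.4, 0.4, 0.4]
opening: 0.494
finger_force: 0.0
```

Run:
```python
from h import *
s=st(); print(s["qpos"].round(2))
crop(cam("side"),"s2",190,160,270,220,9)
cv2.imwrite("pics/w2.png",cam("wrist")["image"][:,:,::-1])
a=cv2.imread("pics/s2.png");b=cv2.imread("pics/w2.png");b=cv2.resize(b,None,fx=.75,fy=.75)
cv2.imwrite("pics/m2.png",np.hstack([cv2.resize(a,(400,300)),cv2.resize(b,(400,300))]))
```

```text
t4.20 [0.7013 0.0788 0.1611] [ 0.0785  0.9592  0.0208 -0.2707] open0.494 F [0.4 0.4 0.4] ff0.0
[-0.05  0.71  1.21  0.06  1.77 -1.46]
```

View pics/m2.png

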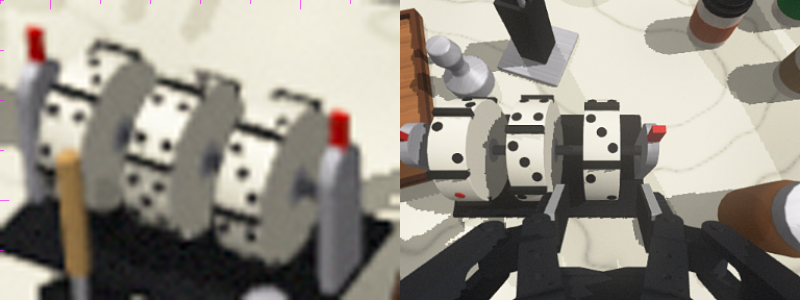

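Left wheel moved as planned: pips 3 are now on top (centre pip ~ (602,132) in the montage), 4 toward the robot; sides clear.

```bash
cat >> h.py <<'E'
def pips():
    d=cam("wrist"); im=d["image"].astype(int); g=im.max(2)
    red=((im[...,0]>110)&(im[...,1]<70)); dark=(g<75)
    for nm,m in (("dark",dark),("red",red)):
        n,_,s,c=cv2.connectedComponentsWithStats(m.astype('u1'),connectivity=4)
        for i in range(1,n):
            if not 12<s[i,4]<1500: continue
            rib=s[i,4]>160 or max(s[i,2],s[i,3])>2.6*min(s[i,2],s[i,3])
            q=cyl(d,c[i],BC,yb,.053 if rib else .05)
            if q is None: continue
            for w in WY:
                if abs(q[1]-WY[w])<.015 and abs(q[0])<100: print("w%d"%w,nm,"RIB" if rib else "pip",q[0],round(float(q[1]-WY[w])*1000,1),"A",s[i,4])
E
python3 - <<'E'
from h import *
pips()
plan([wp(1,p,.11) for p in (20,10,0,-10,-20,-31,-31)]+[wp(1,-31,.034)]*2+[wp(1,-31,.034)]*3,[-.01]*9+[-1]*3)
E
```

```text
w2 dark RIB -53.4 2.1 A 258
w3 dark RIB -49.4 12.3 A 129
w1 dark RIB -31.0 -3.6 A 195
w3 dark pip -40.7 8.2 A 49
w3 dark RIB -22.7 0.8 A 510
w2 dark pip -20.7 -8.7 A 83
w2 dark pip -20.6 9.3 A 86
w1 dark pip -18.5 -8.8 A 85
w3 dark pip -8.8 -8.8 A 120
w3 dark RIB 7.6 -14.6 A 147
w2 dark RIB -4.4 0.5 A 514
w1 dark pip -3.1 0.3 A 110
w3 dark RIB 12.3 -12.6 A 37
w2 dark pip 10.1 -8.5 A 126
w1 dark pip 11.8 9.3 A 117
w3 dark pip 21.2 9.6 A 147
w3 dark RIB 24.0 -12.8 A 34
w2 dark pip 25.0 0.5 A 128
w3 dark RIB 37.5 -8.1 A 900
w2 dark pip 39.6 9.7 A 112
w1 dark pip 41.9 -8.7 A 111
w3 red pip 65.0 1.7 A 57
12 0 -0.034 0 0.114 0 -0.038 -0.01; 0 -0.061 0 0.206 0 -0.01 -0.01; 0 -0.089 0 0.291 0 0.034 -0.01; 0 -0.117 0 0.368 0 0.091 -0.01; 0 -0.145 0 0.433 0 0.162 -0.01; 0 -0.175 0 0.49 0 0.251 -0.01; 0 -0.175 0 0.49 0 0.251 -0.01; 0 -0.175 0 0.151 0 0.423 -0.01; 0 -0.175 0 0.151 0 0.423 -0.01; 0 -0.175 0 0.151 0 0.423 -1; 0 -0.175 0 0.151 0 0.423 -1; 0 -0.175 0 0.151 0 0.423 -1
```

Request:
{"name": "send_rows", "arguments": {
  "moves": "0 -0.034 0 0.114 0 -0.038 -0.01; 0 -0.061 0 0.206 0 -0.01 -0.01; 0 -0.089 0 0.291 0 0.034 -0.01; 0 -0.117 0 0.368 0 0.091 -0.01; 0 -0.145 0 0.433 0 0.162 -0.01; 0 -0.175 0 0.49 0 0.251 -0.01; 0 -0.175 0 0.49 0 0.251 -0.01; 0 -0.175 0 0.151 0 0.423 -0.01; 0 -0.175 0 0.151 0 0.423 -0.01; 0 -0.175 0 0.151 0 0.423 -1; 0 -0.175 0 0.151 0 0.423 -1; 0 -0.175 0 0.151 0 0.423 -1"
}}

```text
time: 5.85
eef_pos: [0.6291, 0.0895, 0.098]
tcp_rot: [0.078, 0.961, -0.023, 0.265]
contact_force: [16.3, -1.1, -21.3]
opening: 0.345
finger_force: 37.0
```

Run:
```python
from h import *
st()
plan([wp(1,-31+63*k/7,.034) for k in range(1,8)]+[wp(1,32,.034)]*3+[wp(1,32,.08),wp(1,32,.11)],[-1]*8+[-.01]*4)
```

```text
t5.85 [0.6291 0.0895 0.098 ] [ 0.0784  0.9607 -0.0232  0.2652] open0.345 F [ 16.3  -1.1 -21.3] ff37.0
12 0 0.025 0 -0.027 0 0.002 -1; 0 0.05 0 -0.053 0 0.008 -1; 0 0.075 0 -0.078 0 0.018 -1; 0 0.1 0 -0.1 0 0.032 -1; 0 0.125 0 -0.121 0 0.05 -1; 0 0.15 0 -0.138 0 0.07 -1; 0 0.175 0 -0.152 0 0.093 -1; 0 0.175 0 -0.152 0 0.093 -1; 0 0.175 0 -0.152 0 0.093 -0.01; 0 0.175 0 -0.152 0 0.093 -0.01; 0 0.175 0 -0.357 0 -0.012 -0.01; 0 0.175 0 -0.49 0 -0.08 -0.01
```

Request:
{"name": "send_rows", "arguments": {
  "moves": "0 0.025 0 -0.027 0 0.002 -1; 0 0.05 0 -0.053 0 0.008 -1; 0 0.075 0 -0.078 0 0.018 -1; 0 0.1 0 -0.1 0 0.032 -1; 0 0.125 0 -0.121 0 0.05 -1; 0 0.15 0 -0.138 0 0.07 -1; 0 0.175 0 -0.152 0 0.093 -1; 0 0.175 0 -0.152 0 0.093 -1; 0 0.175 0 -0.152 0 0.093 -0.01; 0 0.175 0 -0.152 0 0.093 -0.01; 0 0.175 0 -0.357 0 -0.012 -0.01; 0 0.175 0 -0.49 0 -0.08 -0.01"
}}

```text
time: 7.35
eef_pos: [0.706, 0.0779, 0.1685]
tcp_rot: [0.078, 0.959, 0.021, -0.272]
contact_force: [-0.6, 0.3, -0.6]
opening: 0.497
finger_force: 0.0
```

Run:
```python
from h import *
st();pips()
plan([wp(2,p,.125) for p in (40,52,52,52)]+[wp(2,52,.034)]*4+[wp(2,52,.034)]*4,[-.01]*8+[-1]*4)
```

```text
t7.35 [0.706  0.0779 0.1685] [ 0.0784  0.9589  0.0208 -0.272 ] open0.497 F [-0.6  0.3 -0.6] ff0.0
w2 dark RIB -52.7 2.4 A 229
w3 dark RIB -48.8 12.1 A 117
w1 dark pip -49.0 -9.0 A 28
w1 dark pip -51.2 8.3 A 14
w3 dark pip -41.0 8.1 A 45
w1 dark RIB -26.9 -5.0 A 117
w1 dark RIB -34.7 0.4 A 22
w1 dark pip -31.1 13.4 A 20
w3 dark RIB -22.7 0.9 A 477
w2 dark pip -20.7 -8.7 A 79
w2 dark pip -20.6 9.2 A 80
w2 dark RIB -5.2 -0.6 A 520
w1 dark pip -15.4 -8.7 A 74
w1 dark pip -15.3 9.1 A 49
w3 dark pip -8.8 -8.8 A 105
w3 dark RIB 10.1 -12.1 A 71
w2 dark pip 10.0 -8.6 A 112
w1 dark pip 14.6 -8.8 A 115
w1 dark pip 14.8 9.3 A 110
w3 dark pip 21.3 9.6 A 130
w2 dark pip 25.1 0.6 A 114
w3 dark pip 28.0 -14.4 A 15
w3 dark RIB 38.4 -10.8 A 945
w2 dark pip 39.8 9.6 A 105
w1 dark pip 44.8 -8.7 A 98
w1 dark pip 58.9 0.4 A 74
w3 red pip 65.0 1.4 A 57
12 0 0.022 0 -0.087 -0.31 -0.07 -0.01; 0 0.055 0 -0.213 -0.31 -0.038 -0.01; 0 0.055 0 -0.213 -0.31 -0.038 -0.01; 0 0.055 0 -0.213 -0.31 -0.038 -0.01; 0 0.055 0 -0.058 -0.31 0.39 -0.01; 0 0.055 0 -0.058 -0.31 0.39 -0.01; 0 0.055 0 -0.058 -0.31 0.39 -0.01; 0 0.055 0 -0.058 -0.31 0.39 -0.01; 0 0.055 0 -0.058 -0.31 0.39 -1; 0 0.055 0 -0.058 -0.31 0.39 -1; 0 0.055 0 -0.058 -0.31 0.39 -1; 0 0.055 0 -0.058 -0.31 0.39 -1
```

Request:
{"name": "send_rows", "arguments": {
  "moves": "0 0.022 0 -0.087 -0.31 -0.07 -0.01; 0 0.055 0 -0.213 -0.31 -0.038 -0.01; 0 0.055 0 -0.213 -0.31 -0.038 -0.01; 0 0.055 0 -0.213 -0.31 -0.038 -0.01; 0 0.055 0 -0.058 -0.31 0.39 -0.01; 0 0.055 0 -0.058 -0.31 0.39 -0.01; 0 0.055 0 -0.058 -0.31 0.39 -0.01; 0 0.055 0 -0.058 -0.31 0.39 -0.01; 0 0.055 0 -0.058 -0.31 0.39 -1; 0 0.055 0 -0.058 -0.31 0.39 -1; 0 0.055 0 -0.058 -0.31 0.39 -1; 0 0.055 0 -0.058 -0.31 0.39 -1"
}}

```text
time: 8.9
eef_pos: [0.6655, 0.0206, 0.0958]
tcp_rot: [0.074, 0.897, 0.034, -0.434]
contact_force: [3.5, -1.6, 6.5]
opening: 0.343
finger_force: 35.8
```

Run:
```python
from h import *
s=st(); print(wp(2,52,.034)[0],s["qpos"].round(2))
plan([wp(2,52-85*k/9,.034) for k in range(1,10)]+[wp(2,-33,.034)]*3,[-1]*10+[-.01]*2)
```

```text
t8.90 [0.6655 0.0206 0.0958] [ 0.0743  0.8974  0.0337 -0.4336] open0.343 F [ 3.5 -1.6  6.5] ff35.8
[0.66293723 0.02145216 0.09093249] [-0.13  0.88  1.16  0.03  2.   -1.54]
12 0 -0.026 0 0.028 0 0.002 -1; 0 -0.052 0 0.055 0 0.009 -1; 0 -0.078 0 0.08 0 0.02 -1; 0 -0.105 0 0.104 0 0.035 -1; 0 -0.131 0 0.125 0 0.054 -1; 0 -0.157 0 0.142 0 0.076 -1; 0 -0.183 0 0.155 0 0.1 -1; 0 -0.21 0 0.165 0 0.127 -1; 0 -0.236 0 0.169 0 0.154 -1; 0 -0.236 0 0.169 0 0.154 -1; 0 -0.236 0 0.169 0 0.154 -0.01; 0 -0.236 0 0.169 0 0.154 -0.01
```

Request:
{"name": "send_rows", "arguments": {
  "moves": "0 -0.026 0 0.028 0 0.002 -1; 0 -0.052 0 0.055 0 0.009 -1; 0 -0.078 0 0.08 0 0.02 -1; 0 -0.105 0 0.104 0 0.035 -1; 0 -0.131 0 0.125 0 0.054 -1; 0 -0.157 0 0.142 0 0.076 -1; 0 -0.183 0 0.155 0 0.1 -1; 0 -0.21 0 0.165 0 0.127 -1; 0 -0.236 0 0.169 0 0.154 -1; 0 -0.236 0 0.169 0 0.154 -1; 0 -0.236 0 0.169 0 0.154 -0.01; 0 -0.236 0 0.169 0 0.154 -0.01"
}}

```text
time: 10.4
eef_pos: [0.6193, 0.0287, 0.1002]
tcp_rot: [0.078, 0.955, -0.025, 0.284]
contact_force: [-0.1, 0.5, 0.7]
opening: 0.492
finger_force: 0.0
```

Run:
```python
from h import *
s=st(); print(wp(2,-33,.034)[0],s["qpos"].round(2))
plan([wp(2,-33,.07),wp(2,-33,.11)]+[wp(3,-31,.12)]*3,[-.01]*5)
```

```text
t10.40 [0.6193 0.0287 0.1002] [ 0.0775  0.9552 -0.0249  0.2844] open0.492 F [-0.1  0.5  0.7] ff0.0
[0.61822773 0.02880504 0.0985148 ] [-0.1   0.13  2.13 -0.12  0.3  -1.41]
5 0 0 0 0 0 -0.18 -0.01; 0 0 0 0 0 -0.38 -0.01; 0 0.006 0 -0.021 -0.31 -0.43 -0.01; 0 0.006 0 -0.021 -0.31 -0.43 -0.01; 0 0.006 0 -0.021 -0.31 -0.43 -0.01
```

Request:
{"name": "send_rows", "arguments": {
  "moves": "0 0 0 0 0 -0.18 -0.01; 0 0 0 0 0 -0.38 -0.01; 0 0.006 0 -0.021 -0.31 -0.43 -0.01; 0 0.006 0 -0.021 -0.31 -0.43 -0.01; 0 0.006 0 -0.021 -0.31 -0.43 -0.01"
}}

```text
time: 11.02
eef_pos: [0.5655, -0.0252, 0.1733]
tcp_rot: [0.078, 0.961, -0.023, 0.265]
contact_force: [0.1, -0.5, -0.2]
opening: 0.494
finger_force: 0.0
```

Run:
```python
from h import *
s=st(); print(s["qpos"].round(2));pips()
plan([wp(3,-28,.12)]+[wp(3,-28,.034)]*3+[wp(3,-28,.034)]*4,[-.01]*4+[-1]*4)
```

```text
t11.03 [ 0.5655 -0.0252  0.1733] [ 0.0784  0.9607 -0.0235  0.2652] open0.494 F [ 0.1 -0.5 -0.2] ff0.0
[-0.24 -0.11  2.21  0.07  0.51 -1.7 ]
w2 dark pip -96.6 -7.7 A 70
w2 dark pip -96.6 10.5 A 69
w1 dark pip -75.3 -7.6 A 102
w1 dark pip -75.2 10.5 A 102
w3 dark pip -68.7 -8.5 A 108
w2 dark pip -65.3 -8.1 A 112
w1 dark pip -60.1 1.4 A 119
w3 dark pip -53.8 0.6 A 83
w2 dark pip -50.1 0.9 A 112
w1 dark pip -45.1 -7.8 A 118
w1 dark pip -44.9 10.0 A 129
w3 dark pip -38.5 9.6 A 67
w2 dark pip -35.3 10.1 A 62
w1 dark RIB -30.5 -0.3 A 478
w3 dark RIB -25.9 -1.0 A 180
w2 dark RIB -21.2 -0.4 A 445
w3 dark pip -18.9 12.9 A 18
w3 dark RIB -20.5 3.2 A 14
w1 dark pip -14.8 -8.2 A 87
w1 dark pip -14.6 9.8 A 90
w3 dark pip -8.5 -8.5 A 67
w2 dark pip -5.1 -8.5 A 81
w1 dark RIB 12.7 -6.8 A 266
w3 dark RIB 15.3 1.9 A 166
8 0 0.008 0 -0.032 0 0.001 -0.01; 0 0.008 0 -0.01 0 0.43 -0.01; 0 0.008 0 -0.01 0 0.43 -0.01; 0 0.008 0 -0.01 0 0.43 -0.01; 0 0.008 0 -0.01 0 0.43 -1; 0 0.008 0 -0.01 0 0.43 -1; 0 0.008 0 -0.01 0 0.43 -1; 0 0.008 0 -0.01 0 0.43 -1
```

Request:
{"name": "send_rows", "arguments": {
  "moves": "0 0.008 0 -0.032 0 0.001 -0.01; 0 0.008 0 -0.01 0 0.43 -0.01; 0 0.008 0 -0.01 0 0.43 -0.01; 0 0.008 0 -0.01 0 0.43 -0.01; 0 0.008 0 -0.01 0 0.43 -1; 0 0.008 0 -0.01 0 0.43 -1; 0 0.008 0 -0.01 0 0.43 -1; 0 0.008 0 -0.01 0 0.43 -1"
}}

```text
time: 12.08
eef_pos: [0.61, -0.0329, 0.1005]
tcp_rot: [0.079, 0.967, -0.022, 0.241]
contact_force: [5.8, -4.6, -10.7]
opening: 0.349
finger_force: 36.5
```

Run:
```python
from h import *
s=st(); print(wp(3,-28,.034)[0].round(4),s["qpos"].round(2))
plan([wp(3,-28+87*k/9,.034) for k in range(1,10)]+[wp(3,59,.034)]*3,[-1]*10+[-.01]*2)
```

```text
t12.07 [ 0.61   -0.0329  0.1005] [ 0.0787  0.9671 -0.0217  0.241 ] open0.349 F [  5.8  -4.6 -10.7] ff36.5
[ 0.6107 -0.0328  0.1   ] [-0.23  0.12  2.12  0.07  0.41 -1.7 ]
12 0 0.027 0 -0.028 0 0.003 -1; 0 0.054 0 -0.056 0 0.01 -1; 0 0.081 0 -0.082 0 0.022 -1; 0 0.108 0 -0.106 0 0.038 -1; 0 0.134 0 -0.127 0 0.057 -1; 0 0.161 0 -0.144 0 0.08 -1; 0 0.188 0 -0.157 0 0.106 -1; 0 0.215 0 -0.165 0 0.133 -1; 0 0.242 0 -0.169 0 0.162 -1; 0 0.242 0 -0.169 0 0.162 -1; 0 0.242 0 -0.169 0 0.162 -0.01; 0 0.242 0 -0.169 0 0.162 -0.01
```

Request:
{"name": "send_rows", "arguments": {
  "moves": "0 0.027 0 -0.028 0 0.003 -1; 0 0.054 0 -0.056 0 0.01 -1; 0 0.081 0 -0.082 0 0.022 -1; 0 0.108 0 -0.106 0 0.038 -1; 0 0.134 0 -0.127 0 0.057 -1; 0 0.161 0 -0.144 0 0.08 -1; 0 0.188 0 -0.157 0 0.106 -1; 0 0.215 0 -0.165 0 0.133 -1; 0 0.242 0 -0.169 0 0.162 -1; 0 0.242 0 -0.169 0 0.162 -1; 0 0.242 0 -0.169 0 0.162 -0.01; 0 0.242 0 -0.169 0 0.162 -0.01"
}}

```text
time: 13.58
eef_pos: [0.6561, -0.0398, 0.0902]
tcp_rot: [0.072, 0.868, 0.038, -0.49]
contact_force: [0.3, 0.1, 0.5]
opening: 0.492
finger_force: 0.0
```

Run:
```python
from h import *
s=st(); print(wp(3,59,.034)[0].round(4),s["qpos"].round(2))
plan([wp(3,59,.08),wp(3,59,.12)]+[wp(3,p,.12) for p in (49,39,29,19,9,-1,-11,-21,-28,-28)],[-.01]*12)
```

```text
t13.57 [ 0.6561 -0.0398  0.0902] [ 0.0716  0.868   0.0381 -0.4899] open0.492 F [0.3 0.1 0.5] ff0.0
[ 0.6552 -0.0401  0.0875] [-0.2   0.94  1.12 -0.04  2.1  -1.61]
12 0 0 0 0.001 0 -0.23 -0.01; 0 0 0 0.001 0 -0.43 -0.01; 0 -0.028 0 0.105 0 -0.421 -0.01; 0 -0.056 0 0.206 0 -0.394 -0.01; 0 -0.084 0 0.301 0 -0.35 -0.01; 0 -0.111 0 0.387 0 -0.289 -0.01; 0 -0.139 0 0.46 0 -0.215 -0.01; 0 -0.167 0 0.52 0 -0.13 -0.01; 0 -0.195 0 0.564 0 -0.035 -0.01; 0 -0.222 0 0.591 0 0.066 -0.01; 0 -0.242 0 0.599 0 0.139 -0.01; 0 -0.242 0 0.599 0 0.139 -0.01
```

Request:
{"name": "send_rows", "arguments": {
  "moves": "0 0 0 0.001 0 -0.23 -0.01; 0 0 0 0.001 0 -0.43 -0.01; 0 -0.028 0 0.105 0 -0.421 -0.01; 0 -0.056 0 0.206 0 -0.394 -0.01; 0 -0.084 0 0.301 0 -0.35 -0.01; 0 -0.111 0 0.387 0 -0.289 -0.01; 0 -0.139 0 0.46 0 -0.215 -0.01; 0 -0.167 0 0.52 0 -0.13 -0.01; 0 -0.195 0 0.564 0 -0.035 -0.01; 0 -0.222 0 0.591 0 0.066 -0.01; 0 -0.242 0 0.599 0 0.139 -0.01; 0 -0.242 0 0.599 0 0.139 -0.01"
}}

```text
time: 15.08
eef_pos: [0.5681, -0.0248, 0.1761]
tcp_rot: [0.078, 0.967, -0.021, 0.24]
contact_force: [1.3, -0.3, 0.3]
opening: 0.493
finger_force: 0.0
```

Run:
```python
from h import *
st(); pips()
plan([wp(3,-28,.034)]*6,[-.01]*3+[-1]*3)
```

```text
t15.07 [ 0.5681 -0.0248  0.1761] [ 0.0782  0.9673 -0.0213  0.2402] open0.493 F [ 1.3 -0.3  0.3] ff0.0
w2 dark pip -97.0 -7.7 A 69
w2 dark pip -97.0 10.5 A 63
w3 dark pip -85.6 0.6 A 82
w1 dark pip -75.3 -7.5 A 97
w1 dark pip -75.2 10.5 A 100
w3 dark pip -70.0 -8.5 A 102
w3 dark pip -70.1 9.7 A 102
w2 dark pip -65.4 -8.0 A 110
w1 dark pip -60.1 1.3 A 109
w2 dark pip -50.1 0.9 A 116
w1 dark pip -45.1 -7.9 A 122
w1 dark pip -45.1 10.0 A 126
w3 dark pip -40.5 -8.7 A 42
w3 dark pip -40.0 9.6 A 51
w2 dark pip -35.2 10.0 A 95
w1 dark RIB -30.3 -0.4 A 526
w2 dark RIB -20.7 0.7 A 474
w1 dark pip -14.9 -8.2 A 88
w1 dark pip -14.8 9.7 A 91
w3 dark pip -9.8 -8.8 A 44
w3 dark pip -9.9 9.5 A 43
w2 dark pip -5.2 -8.5 A 81
w3 dark RIB 2.1 0.5 A 174
w1 dark RIB 18.7 -5.6 A 225
w1 dark RIB 6.6 -12.2 A 36
w1 dark RIB 6.7 5.2 A 31
6 0 0 0 0 0 0.43 -0.01; 0 0 0 0 0 0.43 -0.01; 0 0 0 0 0 0.43 -0.01; 0 0 0 0 0 0.43 -1; 0 0 0 0 0 0.43 -1; 0 0 0 0 0 0.43 -1
```

Request:
{"name": "send_rows", "arguments": {
  "moves": "0 0 0 0 0 0.43 -0.01; 0 0 0 0 0 0.43 -0.01; 0 0 0 0 0 0.43 -0.01; 0 0 0 0 0 0.43 -1; 0 0 0 0 0 0.43 -1; 0 0 0 0 0 0.43 -1"
}}

```text
time: 15.88
eef_pos: [0.6127, -0.0335, 0.1031]
tcp_rot: [0.079, 0.966, -0.022, 0.244]
contact_force: [6.8, -2.9, -7.8]
opening: 0.348
finger_force: 36.0
```

Run:
```python
from h import *
st()
plan([wp(3,-28+84*k/9,.034) for k in range(1,10)]+[wp(3,56,.034)]*3,[-1]*10+[-.01]*2)
```

```text
t15.88 [ 0.6127 -0.0335  0.1031] [ 0.0789  0.9663 -0.022   0.2443] open0.348 F [ 6.8 -2.9 -7.8] ff36.0
12 0 0.026 0 -0.027 0 0.002 -1; 0 0.052 0 -0.054 0 0.009 -1; 0 0.078 0 -0.079 0 0.019 -1; 0 0.104 0 -0.103 0 0.034 -1; 0 0.13 0 -0.123 0 0.053 -1; 0 0.156 0 -0.14 0 0.075 -1; 0 0.182 0 -0.154 0 0.099 -1; 0 0.208 0 -0.163 0 0.125 -1; 0 0.233 0 -0.169 0 0.152 -1; 0 0.233 0 -0.169 0 0.152 -1; 0 0.233 0 -0.169 0 0.152 -0.01; 0 0.233 0 -0.169 0 0.152 -0.01
```

Request:
{"name": "send_rows", "arguments": {
  "moves": "0 0.026 0 -0.027 0 0.002 -1; 0 0.052 0 -0.054 0 0.009 -1; 0 0.078 0 -0.079 0 0.019 -1; 0 0.104 0 -0.103 0 0.034 -1; 0 0.13 0 -0.123 0 0.053 -1; 0 0.156 0 -0.14 0 0.075 -1; 0 0.182 0 -0.154 0 0.099 -1; 0 0.208 0 -0.163 0 0.125 -1; 0 0.233 0 -0.169 0 0.152 -1; 0 0.233 0 -0.169 0 0.152 -1; 0 0.233 0 -0.169 0 0.152 -0.01; 0 0.233 0 -0.169 0 0.152 -0.01"
}}

```text
time: 17.38
eef_pos: [0.6556, -0.0399, 0.0928]
tcp_rot: [0.073, 0.882, 0.036, -0.464]
contact_force: [-0.0, 0.7, 1.4]
opening: 0.498
finger_force: 0.0
```

Run:
```python
from h import *
plan([wp(3,56,.08),wp(3,56,.12)]+[wp(2,p,.12) for p in (46,36,26,16,10,10,10)],[-.01]*9)
```

```text
9 0 0 0 0 0 -0.23 -0.01; 0 0 0 -0.001 0 -0.43 -0.01; 0 -0.027 0 0.103 0.31 -0.421 -0.01; 0 -0.055 0 0.204 0.31 -0.394 -0.01; 0 -0.083 0 0.299 0.31 -0.35 -0.01; 0 -0.111 0 0.385 0.31 -0.29 -0.01; 0 -0.127 0 0.431 0.31 -0.248 -0.01; 0 -0.127 0 0.431 0.31 -0.248 -0.01; 0 -0.127 0 0.431 0.31 -0.248 -0.01
```

Request:
{"name": "send_rows", "arguments": {
  "moves": "0 0 0 0 0 -0.23 -0.01; 0 0 0 -0.001 0 -0.43 -0.01; 0 -0.027 0 0.103 0.31 -0.421 -0.01; 0 -0.055 0 0.204 0.31 -0.394 -0.01; 0 -0.083 0 0.299 0.31 -0.35 -0.01; 0 -0.111 0 0.385 0.31 -0.29 -0.01; 0 -0.127 0 0.431 0.31 -0.248 -0.01; 0 -0.127 0 0.431 0.31 -0.248 -0.01; 0 -0.127 0 0.431 0.31 -0.248 -0.01"
}}

```text
time: 18.5
eef_pos: [0.6581, 0.0227, 0.1906]
tcp_rot: [0.081, 0.993, 0.005, -0.087]
contact_force: [0.6, 0.5, -0.0]
opening: 0.497
finger_force: 0.0
```

Run:
```python
from h import *
st();pips()
plan([wp(2,10,.034)]*3+[wp(2,10,.034)]*3+[wp(2,5,.034)]+[wp(2,0,.034)]*4,[-.01]*3+[-1]*6+[-.01]*2)
```

```text
t18.50 [0.6581 0.0227 0.1906] [ 0.0812  0.9929  0.0053 -0.0869] open0.497 F [ 0.6  0.5 -0. ] ff0.0
w1 dark RIB -67.4 7.3 A 25
w2 dark pip -69.0 -8.6 A 36
w3 dark pip -65.8 -9.6 A 35
w3 dark RIB -57.9 10.5 A 38
w1 dark pip -62.3 1.4 A 49
w2 dark pip -51.8 0.4 A 63
w3 dark pip -48.8 -9.1 A 68
w3 dark pip -48.7 9.1 A 68
w1 dark pip -46.3 -8.1 A 76
w1 dark pip -46.3 10.0 A 68
w2 dark pip -35.9 9.5 A 89
w3 dark RIB -32.1 0.6 A 453
w1 dark RIB -29.6 -0.6 A 431
w3 dark pip -17.5 -8.6 A 101
w3 dark pip -17.4 9.4 A 102
w1 dark pip -15.3 -8.4 A 110
w1 dark pip -15.4 9.8 A 66
w2 dark pip -5.3 -8.6 A 104
w3 dark pip -2.5 0.4 A 107
w3 dark pip 12.5 -8.5 A 100
w3 dark pip 12.5 9.4 A 101
w1 dark pip 14.5 -8.6 A 108
w1 dark pip 14.7 9.4 A 108
w2 dark pip 24.3 9.3 A 88
w3 dark RIB 26.1 1.6 A 476
w1 dark RIB 28.5 -0.3 A 450
w3 dark pip 41.3 -8.0 A 67
w3 dark pip 41.3 9.8 A 67
w1 dark pip 43.7 -9.0 A 59
11 0 0 0 -0.001 0 0.43 -0.01; 0 0 0 -0.001 0 0.43 -0.01; 0 0 0 -0.001 0 0.43 -0.01; 0 0 0 -0.001 0 0.43 -1; 0 0 0 -0.001 0 0.43 -1; 0 0 0 -0.001 0 0.43 -1; 0 -0.014 0 0.014 0 0.431 -1; 0 -0.028 0 0.029 0 0.433 -1; 0 -0.028 0 0.029 0 0.433 -1; 0 -0.028 0 0.029 0 0.433 -0.01; 0 -0.028 0 0.029 0 0.433 -0.01
```

Request:
{"name": "send_rows", "arguments": {
  "moves": "0 0 0 -0.001 0 0.43 -0.01; 0 0 0 -0.001 0 0.43 -0.01; 0 0 0 -0.001 0 0.43 -0.01; 0 0 0 -0.001 0 0.43 -1; 0 0 0 -0.001 0 0.43 -1; 0 0 0 -0.001 0 0.43 -1; 0 -0.014 0 0.014 0 0.431 -1; 0 -0.028 0 0.029 0 0.433 -1; 0 -0.028 0 0.029 0 0.433 -1; 0 -0.028 0 0.029 0 0.433 -0.01; 0 -0.028 0 0.029 0 0.433 -0.01"
}}

```text
time: 19.92
eef_pos: [0.6373, 0.0262, 0.1057]
tcp_rot: [0.081, 0.997, -0.002, -0.0]
contact_force: [0.5, -0.7, -0.1]
opening: 0.498
finger_force: 0.0
```

Run:
```python
from h import *
st()
# retreat up, then to view over cups: TCP at (0.49,0.30,0.30), tool y along world +y-ish
plan([wp(2,0,.12)]*2+[wp(2,0,.18)]*2,[-.01]*4)
```

```text
t19.93 [0.6373 0.0262 0.1057] [ 8.110e-02  9.967e-01 -1.600e-03 -2.000e-04] open0.498 F [ 0.5 -0.7 -0.1] ff0.0
4 0 0 0 0 0 -0.43 -0.01; 0 0 0 0 0 -0.43 -0.01; 0 0 0 0 0 -0.73 -0.01; 0 0 0 0 0 -0.73 -0.01
```

Request:
{"name": "send_rows", "arguments": {
  "moves": "0 0 0 0 0 -0.43 -0.01; 0 0 0 0 0 -0.43 -0.01; 0 0 0 0 0 -0.73 -0.01; 0 0 0 0 0 -0.73 -0.01; 0 0 0 0 0 -0.73 -0.01"
}}

```text
time: 20.55
eef_pos: [0.6368, 0.0267, 0.251]
tcp_rot: [0.081, 0.997, -0.002, -0.0]
contact_force: [-0.5, -0.5, -0.5]
opening: 0.494
finger_force: 0.0
```

Run:
```python
from h import *
st();pips()
def lids(d):
    h=cv2.cvtColor(d["image"],cv2.COLOR_RGB2HSV)
    for nm,lo,hi in (("green",(45,90,30),(85,255,255)),("terra",(3,120,60),(9,255,255)),("brown",(10,70,40),(20,220,200))):
        n,_,s,c=cv2.connectedComponentsWithStats(cv2.inRange(h,lo,hi))
        for i in range(1,n):
            if 60<s[i,4]<400 and c[i][0]<160 and 150<c[i][1]<240:
                P=plane(d,c[i],.03); v=ray(d,c[i])[1][:2]; v/=np.linalg.norm(v)
                print(nm,c[i].round(1),s[i,4],"centre~",(P[:2]+v*.024).round(4))
d=cam("side");lids(d)
# pitcher rim: top ellipse of grey in side, and foot
P=plane(d,(360.8,229.5),.103);print("pit rim",P.round(4))
b=cam("scene"); h=b["image"].astype(int)
crop(b,"sc3",150,180,290,300,5)
```

```text
t20.55 [0.6368 0.0267 0.251 ] [ 8.110e-02  9.967e-01 -1.800e-03 -4.000e-04] open0.494 F [-0.5 -0.5 -0.5] ff0.0
w1 dark RIB -69.3 8.7 A 23
w3 dark pip -64.7 -9.2 A 36
w3 dark pip -64.3 9.2 A 35
w2 dark pip -62.8 0.7 A 36
w1 dark pip -61.5 1.0 A 42
w3 dark pip -48.4 -9.0 A 49
w3 dark pip -48.5 9.1 A 50
w2 dark pip -46.8 9.5 A 54
w1 dark pip -46.1 -8.1 A 57
w1 dark pip -46.0 9.9 A 56
w3 dark RIB -32.1 0.2 A 264
w1 dark RIB -29.9 0.2 A 297
w3 dark pip -17.5 -8.6 A 61
w3 dark pip -17.5 9.3 A 62
w2 dark pip -16.1 -8.6 A 62
w1 dark pip -15.3 -8.6 A 69
w1 dark pip -15.1 9.6 A 64
w3 dark pip -2.4 0.4 A 60
w1 dark RIB 24.7 2.2 A 378
w3 dark RIB 26.6 0.2 A 320
w3 dark pip 12.2 -8.5 A 54
w3 dark pip 12.2 9.4 A 53
w2 dark pip 13.5 9.3 A 52
w1 dark pip 14.3 -8.7 A 58
w1 dark pip 14.4 9.4 A 60
w1 dark RIB 45.4 -8.4 A 41
w3 dark RIB 46.6 6.6 A 39
green [ 94.5 217.4] 138 centre~ [0.4582 0.4005]
brown [122.2 198.8] 132 centre~ [0.5677 0.3665]
brown [133.9 222.8] 132 centre~ [0.4716 0.27  ]
pit rim [ 0.5241 -0.3957  0.103 ]
```

View pics/sc3.png

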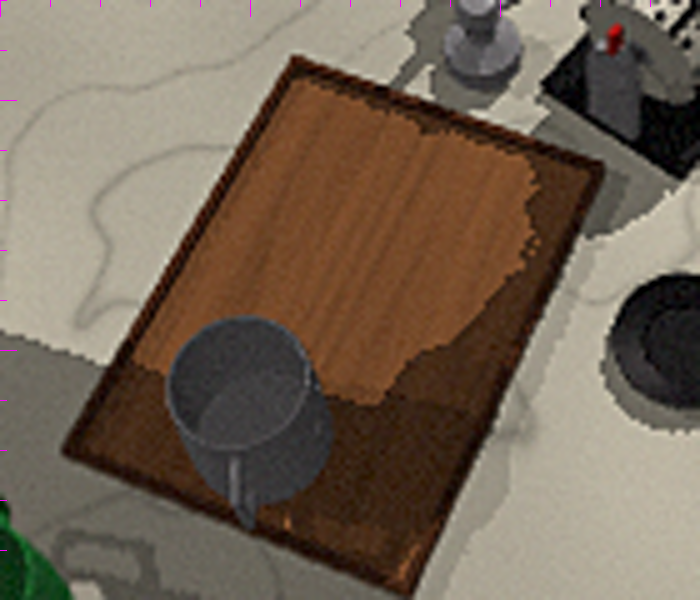

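Scene crop: tray corners (209,191), (271,213), (232,300), (163,270); pitcher rim centre (198,257), handle toward −y of the tray. The left part of the tray is empty.

```bash
cat >> h.py <<'E'
TC=np.array([.524,-.289]); TYAW=.11
def tr(x,y):
    c,s=np.cos(TYAW),np.sin(TYAW); return TC+np.array([c*x-s*y,s*x+c*y])
E
python3 - <<'E'
from h import *
b=cam("scene"); a=cam("side")
q=[plane(b,p,.016)[:2] for p in ((209,191.4),(271,212.6),(232.4,299.6),(163,270.4))]
print(np.round(q,4),"c",np.mean(q,0).round(4),[np.linalg.norm(q[i]-q[i-1]).round(4) for i in range(4)])
print("pit scene",plane(b,(198,256.6),.103).round(4), tri(a,(360.8,229.5),b,(198,256.6)))
plan([([.50,.33,.28],down(np.radians(80.7)))]*8,[1]*8)
E
```

```text
[[ 0.386  -0.1405]
 [ 0.6306 -0.1122]
 [ 0.6698 -0.4405]
 [ 0.4228 -0.4666]] c [ 0.5273 -0.29  ] [np.float64(0.3282), np.float64(0.2463), np.float64(0.3306), np.float64(0.2484)]
pit scene [ 0.5296 -0.3964  0.103 ] (array([ 0.52827009, -0.3955783 ,  0.09958301]), np.float64(0.00015600501763755021))
8 0 0 0 0.921 1.39 -0.149 1; 0 0 0 0.921 1.39 -0.149 1; 0 0 0 0.921 1.39 -0.149 1; 0 0 0 0.921 1.39 -0.149 1; 0 0 0 0.921 1.39 -0.149 1; 0 0 0 0.921 1.39 -0.149 1; 0 0 0 0.921 1.39 -0.149 1; 0 0 0 0.921 1.39 -0.149 1
```

```bash
sed -i 's/^TC=.*$/TC=np.array([.527,-.290]); TYAW=.112/' h.py
python3 - <<'E'
from h import *
p0,q0=wp(2,0,.18)
json.dump({"p":p0.tolist(),"q":q0.as_quat().tolist()},open("cmd.json","w"))
plan([([.50,.23,.29],down(np.radians(80.7)))]*1,[1]*1)
E
```

```text
1 0 0 0 0.839 0.897 -0.2 1
```

Request:
{"name": "send_rows", "arguments": {
  "moves": "0 0 0 0.839 0.897 -0.2 1; 0 0 0 0.839 0.897 -0.2 1; 0 0 0 0.839 0.897 -0.2 1; 0 0 0 0.839 0.897 -0.2 1; 0 0 0 0.839 0.897 -0.2 1; 0 0 0 0.839 0.897 -0.2 1; 0 0 0 0.839 0.897 -0.2 1"
}}

```text
time: 21.68
eef_pos: [0.5008, 0.2297, 0.2892]
tcp_rot: [0.082, 0.997, -0.002, -0.001]
contact_force: [0.3, -0.4, -0.8]
opening: 0.998
finger_force: 0.0
```

Run:
```python
from h import *
st(); d=cam("wrist"); cv2.imwrite("pics/w3.png",d["image"][:,:,::-1])
```

```text
t21.68 [0.5008 0.2297 0.2892] [ 0.0822  0.9966 -0.0022 -0.0011] open0.998 F [ 0.3 -0.4 -0.8] ff0.0
```

View pics/w3.png

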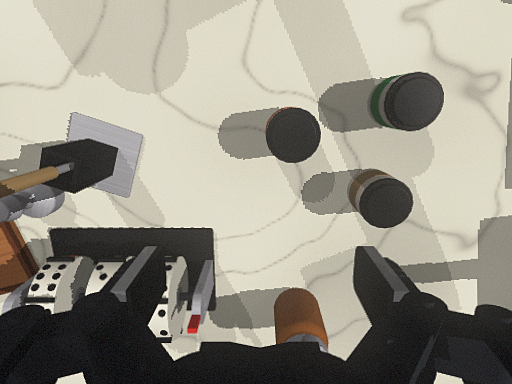

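Wrist view: lids of terracotta (293,135), green (414,101), brown (384,203); holder (80,165) with spoon pointing left, sugar jar (300,320), board at lower left.

```bash
cat >> h.py <<'E'
def lid(d,p,z=.07):
    """dark lid disc near pixel p: fit circle/ellipse to its contour, centre onto plane z"""
    g=d["image"].max(2); m=cv2.morphologyEx((g<88).astype('u1'),cv2.MORPH_OPEN,np.ones((9,9)))
    n,l,s,c=cv2.connectedComponentsWithStats(m); i=np.argmin([np.hypot(*(c[k]-p)) if k else 1e9 for k in range(n)])
    cn=max(cv2.findContours((l==i).astype('u1'),0,1)[0],key=len); e=cv2.fitEllipse(cn)
    return plane(d,e[0],z)[:2].round(4), np.round(e[0],1),np.round(e[1],1)
E
python3 - <<'E'
from h import *
d=cam("wrist")
for n,p in (("terra",(293,135)),("green",(414,101)),("brown",(384,203))): 
    print(n,lid(d,p),plane(d,p,.07)[:2].round(4))
# holder foot corners
for p in ((70,112),(144,135),(131,198)): print("foot",plane(d,p,.006).round(4))
for p in ((40,152),(82,137),(118,155),(112,180),(80,192),(45,175)): print("mouth?",plane(d,p,.095).round(4))
# plan grasp terra with tool y 80.7
T=plane(d,(293,135),.07)[:2]; q=down(np.radians(80.7))
plan([([*T,.15],q)]*5+[([*T,.042],q)]*3+[([*T,.042],q)]*4,[1]*8+[-1]*4)
E
```

```text
terra (array([0.4725, 0.2704]), array([292.3, 134.8]), array([52.9, 54. ])) [0.4728 0.2711]
green (array([0.459 , 0.3985]), array([412.5, 101.2]), array([53.8, 62.4])) [0.4591 0.4   ]
brown (array([0.5661, 0.3652]), array([385.5, 202.5]), array([48.5, 52.7])) [0.5664 0.3635]
foot [0.4072 0.0049 0.006 ]
foot [0.4493 0.088  0.006 ]
foot [0.5283 0.0483 0.006 ]
mouth? [0.4457 0.0137 0.095 ]
mouth? [0.4378 0.0599 0.095 ]
mouth? [0.4611 0.0899 0.095 ]
mouth? [0.4854 0.0762 0.095 ]
mouth? [0.4926 0.0395 0.095 ]
mouth? [0.4692 0.0102 0.095 ]
12 0 0 0 0.167 0.181 0.7 1; 0 0 0 0.167 0.181 0.7 1; 0 0 0 0.167 0.181 0.7 1; 0 0 0 0.167 0.181 0.7 1; 0 0 0 0.167 0.181 0.7 1; 0 0 0 0.167 0.181 1.24 1; 0 0 0 0.167 0.181 1.24 1; 0 0 0 0.167 0.181 1.24 1; 0 0 0 0.167 0.181 1.24 -1; 0 0 0 0.167 0.181 1.24 -1; 0 0 0 0.167 0.181 1.24 -1; 0 0 0 0.167 0.181 1.24 -1
```

Run:
```python
from h import *
json.dump({"p":[.50,.23,.29],"q":down(np.radians(80.7)).as_quat().tolist()},open("cmd.json","w"))
q=down(np.radians(80.7)); T=[.4725,.2705]
plan([([*T,.12],q)],[1])
plan([([*T,.036],q)],[1])
plan([([*T,.15],q)],[-1])
```

```text
1 0 0 0 0.168 0.178 0.85 1
1 0 0 0 0 0 0.42 1
1 0 0 0 0 0 -0.57 -1
```

Request:
{"name": "send_rows", "arguments": {
  "moves": "0 0 0 0.168 0.178 0.5 1; 0 0 0 0.168 0.178 0.85 1; 0 0 0 0.168 0.178 0.85 1; 0 0 0 0.168 0.178 0.85 1; 0 0 0 0.168 0.178 0.85 1"
}}

```text
time: 22.4
eef_pos: [0.4746, 0.2706, 0.122]
tcp_rot: [0.082, 0.997, -0.001, 0.001]
contact_force: [0.2, -0.1, 0.3]
opening: 1.001
finger_force: 0.0
```

Request:
{"name": "send_rows", "arguments": {
  "moves": "0 0 0 0 0 0.21 1; 0 0 0 0 0 0.42 1; 0 0 0 0 0 0.42 1; 0 0 0 0 0 0.42 -1; 0 0 0 0 0 0.42 -1; 0 0 0 0 0 0.42 -1; 0 0 0 0 0 0.42 -1",
  "newtons": 35
}}

```text
time: 23.28
eef_pos: [0.4753, 0.2712, 0.0396]
tcp_rot: [0.081, 0.997, -0.001, 0.003]
contact_force: [-0.4, -1.5, 7.2]
opening: 0.704
finger_force: 37.0
```

```bash
cat >> h.py <<'E'
def chain(wps):
    """wps: list of (pos,rot,grip,nrows or None); prints per-call rows, shift<=.19 per axis per call"""
    for tp,tq,g,n in wps:
        p,q=getcmd(); d=np.array(tp)-p; k=max(1,int(np.ceil(np.linalg.norm(d)/.195)))
        for i in range(1,k+1):
            m=n or int(np.ceil(np.linalg.norm(d)/k/.05))+(1 if i<k else 2)
            print("x%d"%m,end=" "); plan([(p+d*i/k,tq)],[g])
E
python3 - <<'E'
from h import *
q=down(np.radians(80.7)); json.dump({"p":[.4725,.2705,.036],"q":q.as_quat().tolist()},open("cmd.json","w"))
A=tr(-.06,.105); print(A,tr(.06,.105),tr(0,.03))
chain([([.4725,.2705,.24],q,-1,None),([.50,.1,.25],q,-1,None),([.48,-.05,.25],q,-1,None),([*A,.25],q,-1,None),([*A,.10],q,-1,None),([*A,.0455],q,-1,4)])
E
```

```text
[ 0.4556405  -0.19236383] [ 0.57488864 -0.17895191] [ 0.52364702 -0.26018796]
x4 1 0 0 0 0 0 -0.51 -1
x5 1 0 0 0 0 0 -0.51 -1
x6 1 0 0 0 -0.273 -0.819 -0.05 -1
x6 1 0 0 0 -0.023 -0.756 0 -1
x5 1 0 0 0 0.005 -0.723 0 -1
x6 1 0 0 0 0 0 0.75 -1
x4 1 0 0 0 0 0 0.272 -1
```

Request:
{"name": "send_rows", "arguments": {
  "moves": "0 0 0 0 0 -0.2 -1; 0 0 0 0 0 -0.51 -1; 0 0 0 0 0 -0.51 -1; 0 0 0 0 0 -0.51 -1"
}}

```text
time: 23.78
eef_pos: [0.4726, 0.2708, 0.1385]
tcp_rot: [0.081, 0.997, -0.002, 0.0]
contact_force: [-0.3, -0.9, -2.3]
opening: 0.698
finger_force: 39.1
```

Request:
{"name": "send_rows", "arguments": {
  "moves": "0 0 0 0 0 -0.3 -1; 0 0 0 0 0 -0.51 -1; 0 0 0 0 0 -0.51 -1; 0 0 0 0 0 -0.51 -1"
}}

```text
time: 24.28
eef_pos: [0.4715, 0.2707, 0.237]
tcp_rot: [0.081, 0.997, -0.003, -0.003]
contact_force: [0.2, 0.1, -2.5]
opening: 0.7
finger_force: 39.4
```

Request:
{"name": "send_rows", "arguments": {
  "moves": "0 0 0 -0.273 -0.819 -0.05 -1; 0 0 0 -0.273 -0.819 -0.05 -1; 0 0 0 -0.273 -0.819 -0.05 -1; 0 0 0 -0.273 -0.819 -0.05 -1; 0 0 0 -0.273 -0.819 -0.05 -1"
}}

```text
time: 24.9
eef_pos: [0.499, 0.101, 0.248]
tcp_rot: [0.082, 0.997, -0.002, -0.003]
contact_force: [-0.6, -0.6, -1.6]
opening: 0.704
finger_force: 39.5
```

Request:
{"name": "send_rows", "arguments": {
  "moves": "0 0 0 -0.023 -0.756 0 -1; 0 0 0 -0.023 -0.756 0 -1; 0 0 0 -0.023 -0.756 0 -1; 0 0 0 -0.023 -0.756 0 -1; 0 0 0 -0.023 -0.756 0 -1"
}}

```text
time: 25.52
eef_pos: [0.48, -0.0477, 0.2503]
tcp_rot: [0.08, 0.997, -0.001, -0.001]
contact_force: [0.5, 0.5, -2.5]
opening: 0.701
finger_force: 39.7
```

Request:
{"name": "send_rows", "arguments": {
  "moves": "0 0 0 0.005 -0.723 0 -1; 0 0 0 0.005 -0.723 0 -1; 0 0 0 0.005 -0.723 0 -1; 0 0 0 0.005 -0.723 0 -1; 0 0 0 0.005 -0.723 0 -1"
}}

```text
time: 26.15
eef_pos: [0.4561, -0.19, 0.2513]
tcp_rot: [0.08, 0.997, -0.001, -0.001]
contact_force: [-0.0, -0.2, -1.4]
opening: 0.699
finger_force: 39.8
```

Request:
{"name": "send_rows", "arguments": {
  "moves": "0 0 0 0 0 0.25 -1; 0 0 0 0 0 0.5 -1; 0 0 0 0 0 0.75 -1; 0 0 0 0 0 0.75 -1; 0 0 0 0 0 0.75 -1"
}}

```text
time: 26.78
eef_pos: [0.4571, -0.1921, 0.1036]
tcp_rot: [0.081, 0.997, -0.003, 0.001]
contact_force: [0.8, 0.1, -1.3]
opening: 0.7
finger_force: 39.8
```

Request:
{"name": "send_rows", "arguments": {
  "moves": "0 0 0 0 0 0.15 -1; 0 0 0 0 0 0.24 -1; 0 0 0 0 0 0.272 -1; 0 0 0 0 0 0.272 -1"
}}

```text
time: 27.28
eef_pos: [0.4568, -0.1931, 0.0489]
tcp_rot: [0.081, 0.997, -0.003, 0.001]
contact_force: [-0.5, -0.1, -1.1]
opening: 0.701
finger_force: 39.9
```

Run:
```python
from h import *
q=down(np.radians(80.7)); A=tr(-.06,.105)
chain([([*A,.044],q,.69,4),([*A,.14],q,.69,None),([*A,.25],q,.69,None),([.48,-.05,.25],q,.69,None),([.50,.1,.25],q,1,None),([.5,.25,.29],q,1,None)])
```

```text
x4 1 0 0 0 0 0 0.008 0.69
x4 1 0 0 0 0 0 -0.48 0.69
x5 1 0 0 0 0 0 -0.55 0.69
x5 1 0 0 0 -0.005 0.723 0 0.69
x6 1 0 0 0 0.023 0.756 0 1
x6 1 0 0 0 0.121 0.74 -0.2 1
```

Request:
{"name": "send_rows", "arguments": {
  "moves": "0 0 0 0 0 0.008 -1; 0 0 0 0 0 0.008 0.69; 0 0 0 0 0 0.008 0.69; 0 0 0 0 0 0.008 0.69"
}}

```text
time: 27.78
eef_pos: [0.4557, -0.1926, 0.0458]
tcp_rot: [0.081, 0.997, -0.002, -0.0]
contact_force: [0.9, -0.4, 0.1]
opening: 0.845
finger_force: 0.0
```

Request:
{"name": "send_rows", "arguments": {
  "moves": "0 0 0 0 0 -0.15 0.69; 0 0 0 0 0 -0.48 0.69; 0 0 0 0 0 -0.48 0.69; 0 0 0 0 0 -0.48 0.69"
}}

```text
time: 28.28
eef_pos: [0.4556, -0.1921, 0.1417]
tcp_rot: [0.081, 0.997, -0.002, -0.0]
contact_force: [0.5, -0.2, -0.3]
opening: 0.849
finger_force: 0.0
```

Request:
{"name": "send_rows", "arguments": {
  "moves": "0 0 0 0 0 -0.55 0.69; 0 0 0 0 0 -0.55 0.69; 0 0 0 0 0 -0.55 0.69"
}}

```text
time: 28.65
eef_pos: [0.4572, -0.1926, 0.2544]
tcp_rot: [0.081, 0.997, -0.003, 0.002]
contact_force: [0.5, -0.4, -0.6]
opening: 0.847
finger_force: 0.0
```

Request:
{"name": "send_rows", "arguments": {
  "moves": "0 0 0 -0.005 0.723 0 0.69; 0 0 0 -0.005 0.723 0 0.69; 0 0 0 -0.005 0.723 0 0.69; 0 0 0 -0.005 0.723 0 0.69"
}}

```text
time: 29.15
eef_pos: [0.479, -0.0476, 0.2478]
tcp_rot: [0.08, 0.997, -0.001, -0.003]
contact_force: [0.6, -0.4, 0.2]
opening: 0.845
finger_force: 0.0
```

Request:
{"name": "send_rows", "arguments": {
  "moves": "0 0 0 0.023 0.756 0 1; 0 0 0 0.023 0.756 0 1; 0 0 0 0.023 0.756 0 1; 0 0 0 0.023 0.756 0 1"
}}

```text
time: 29.65
eef_pos: [0.4996, 0.1011, 0.2485]
tcp_rot: [0.08, 0.997, -0.002, -0.002]
contact_force: [0.1, 0.2, -0.8]
opening: 1.001
finger_force: 0.0
```

Request:
{"name": "send_rows", "arguments": {
  "moves": "0 0 0 0.121 0.74 -0.2 1; 0 0 0 0.121 0.74 -0.2 1; 0 0 0 0.121 0.74 -0.2 1; 0 0 0 0.121 0.74 -0.2 1; 0 0 0 0.121 0.74 -0.2 1; 0 0 0 0.121 0.74 -0.2 1"
}}

```text
time: 30.4
eef_pos: [0.5004, 0.2491, 0.289]
tcp_rot: [0.082, 0.997, -0.002, -0.001]
contact_force: [-0.8, 0.4, 0.1]
opening: 1.001
finger_force: 0.0
```

Run:
```python
from h import *
st(); d=cam("wrist")
for n,P in (("green",[.459,.3985,.07]),("brown",[.5661,.3652,.07])):
    p=proj(d,P)[0]; print(n,p.round(0),lid(d,p))
h=cv2.cvtColor(cam("side")["image"],cv2.COLOR_RGB2HSV)
m=cv2.inRange(h,(3,120,60),(9,255,255)); a=cv2.imwrite("pics/s4.png",cam("side")["image"][190:300,240:400,::-1].repeat(4,0).repeat(4,1))
```

```text
t30.40 [0.5004 0.2491 0.289 ] [ 0.0825  0.9966 -0.0023 -0.0012] open1.001 F [-0.8  0.4  0.1] ff0.0
green [394. 105.] (array([0.4589, 0.3991]), array([394.2, 104.7]), array([54.1, 62.2]))
brown [369. 206.] (array([0.566 , 0.3655]), array([368.8, 205.4]), array([48.3, 52.2]))
```

View pics/s4.png

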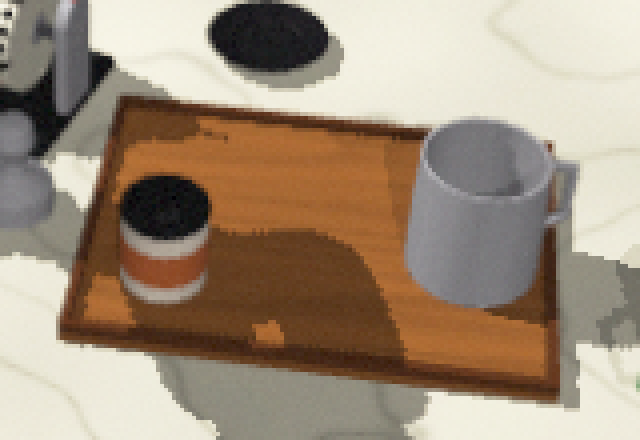

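Terracotta cup stands upright on the tray at about (281,250) in the side image, well clear of the pitcher.

Run:
```python
from h import *
q=down(np.radians(80.7)); T=[.459,.3993]; B=tr(.06,.105); print(B)
chain([([*T,.17],q,1,None),([*T,.036],q,1,None),([*T,.036],q,-1,4),([*T,.2],q,-1,None),([.50,.28,.25],q,-1,None),([.52,.1,.25],q,-1,None),([.52,-.05,.25],q,-1,None),([*B,.24],q,-1,None),([*B,.10],q,-1,None),([*B,.0445],q,-1,4)])
```

```text
[ 0.57488864 -0.17895191]
x3 1 0 0 0 0.161 0.352 0.3 1
x4 1 0 0 0 0.162 0.352 0.3 1
x5 1 0 0 0 0 0 0.67 1
x4 1 0 0 0 0 0 0 -1
x6 1 0 0 0 0 0 -0.82 -1
x5 1 0 0 0 -0.299 -0.556 -0.25 -1
x6 1 0 0 0 -0.244 -0.872 0 -1
x5 1 0 0 0 -0.121 -0.74 0 -1
x5 1 0 0 0 -0.375 -0.592 0.05 -1
x5 1 0 0 0 0 0 0.7 -1
x4 1 0 0 0 0 0 0.278 -1
```

Request:
{"name": "send_rows", "arguments": {
  "moves": "0 0 0 0.161 0.352 0.3 1; 0 0 0 0.161 0.352 0.3 1; 0 0 0 0.161 0.352 0.3 1"
}}

```text
time: 30.92
eef_pos: [0.4781, 0.3257, 0.227]
tcp_rot: [0.08, 0.997, -0.003, -0.003]
contact_force: [0.1, 0.1, -0.0]
opening: 0.996
finger_force: 0.0
```

Request:
{"name": "send_rows", "arguments": {
  "moves": "0 0 0 0.162 0.352 0.3 1; 0 0 0 0.162 0.352 0.3 1; 0 0 0 0.162 0.352 0.3 1; 0 0 0 0.162 0.352 0.3 1; 0 0 0 0.162 0.352 0.3 1"
}}

```text
time: 31.55
eef_pos: [0.4607, 0.3992, 0.1714]
tcp_rot: [0.082, 0.997, -0.001, 0.001]
contact_force: [0.0, 0.3, 0.8]
opening: 1.003
finger_force: 0.0
```

Request:
{"name": "send_rows", "arguments": {
  "moves": "0 0 0 0 0 0.25 1; 0 0 0 0 0 0.45 1; 0 0 0 0 0 0.67 1; 0 0 0 0 0 0.67 1; 0 0 0 0 0 0.67 -1; 0 0 0 0 0 0.67 -1; 0 0 0 0 0 0.67 -1; 0 0 0 0 0 0.67 -1"
}}

```text
time: 32.55
eef_pos: [0.4614, 0.4006, 0.0389]
tcp_rot: [0.081, 0.997, -0.0, 0.002]
contact_force: [0.7, 0.1, 6.5]
opening: 0.702
finger_force: 38.0
```

Request:
{"name": "send_rows", "arguments": {
  "moves": "0 0 0 0 0 -0.2 -1; 0 0 0 0 0 -0.5 -1; 0 0 0 0 0 -0.82 -1; 0 0 0 0 0 -0.82 -1; 0 0 0 0 0 -0.82 -1"
}}

```text
time: 33.17
eef_pos: [0.4588, 0.3997, 0.1994]
tcp_rot: [0.081, 0.997, -0.002, -0.001]
contact_force: [0.2, -0.1, -2.0]
opening: 0.696
finger_force: 38.6
```

Request:
{"name": "send_rows", "arguments": {
  "moves": "0 0 0 -0.299 -0.556 -0.25 -1; 0 0 0 -0.299 -0.556 -0.25 -1; 0 0 0 -0.299 -0.556 -0.25 -1; 0 0 0 -0.299 -0.556 -0.25 -1"
}}

```text
time: 33.67
eef_pos: [0.4996, 0.28, 0.2477]
tcp_rot: [0.082, 0.997, -0.002, -0.002]
contact_force: [-1.1, 1.0, -1.0]
opening: 0.698
finger_force: 38.9
```

Request:
{"name": "send_rows", "arguments": {
  "moves": "0 0 0 -0.244 -0.872 0 -1; 0 0 0 -0.244 -0.872 0 -1; 0 0 0 -0.244 -0.872 0 -1; 0 0 0 -0.244 -0.872 0 -1; 0 0 0 -0.244 -0.872 0 -1"
}}

```text
time: 34.3
eef_pos: [0.5194, 0.1019, 0.2488]
tcp_rot: [0.081, 0.997, -0.002, -0.002]
contact_force: [-1.1, 0.7, -1.5]
opening: 0.699
finger_force: 39.1
```

Request:
{"name": "send_rows", "arguments": {
  "moves": "0 0 0 -0.121 -0.74 0 -1; 0 0 0 -0.121 -0.74 0 -1; 0 0 0 -0.121 -0.74 0 -1; 0 0 0 -0.121 -0.74 0 -1"
}}

```text
time: 34.8
eef_pos: [0.5202, -0.0487, 0.2503]
tcp_rot: [0.081, 0.997, -0.001, -0.001]
contact_force: [0.8, 1.0, -0.8]
opening: 0.702
finger_force: 39.2
```

Request:
{"name": "send_rows", "arguments": {
  "moves": "0 0 0 -0.375 -0.592 0.05 -1; 0 0 0 -0.375 -0.592 0.05 -1; 0 0 0 -0.375 -0.592 0.05 -1; 0 0 0 -0.375 -0.592 0.05 -1; 0 0 0 -0.375 -0.592 0.05 -1"
}}

```text
time: 35.42
eef_pos: [0.5748, -0.1759, 0.2412]
tcp_rot: [0.08, 0.997, -0.001, -0.001]
contact_force: [0.2, 0.1, -1.3]
opening: 0.701
finger_force: 39.2
```

Request:
{"name": "send_rows", "arguments": {
  "moves": "0 0 0 0 0 0.25 -1; 0 0 0 0 0 0.5 -1; 0 0 0 0 0 0.7 -1; 0 0 0 0 0 0.7 -1; 0 0 0 0 0 0.7 -1"
}}

```text
time: 36.05
eef_pos: [0.5759, -0.1783, 0.1036]
tcp_rot: [0.081, 0.997, -0.002, 0.001]
contact_force: [-0.1, 0.6, -0.1]
opening: 0.701
finger_force: 39.1
```

Request:
{"name": "send_rows", "arguments": {
  "moves": "0 0 0 0 0 0.15 -1; 0 0 0 0 0 0.25 -1; 0 0 0 0 0 0.278 -1; 0 0 0 0 0 0.278 -1"
}}

```text
time: 36.55
eef_pos: [0.5757, -0.1794, 0.0472]
tcp_rot: [0.081, 0.997, -0.002, 0.001]
contact_force: [-1.0, -0.4, -1.2]
opening: 0.699
finger_force: 39.3
```

Run:
```python
from h import *
st()
q=down(np.radians(80.7)); B=tr(.06,.105)
chain([([*B,.044],q,.69,4),([*B,.14],q,.69,None),([*B,.25],q,.69,None),([.52,-.05,.25],q,.69,None),([.52,.1,.25],q,1,None),([.5,.25,.29],q,1,None)])
```

```text
t36.55 [ 0.5757 -0.1794  0.0472] [ 8.120e-02  9.967e-01 -2.300e-03  6.000e-04] open0.699 F [-1.  -0.4 -1.2] ff39.3
x4 1 0 0 0 0 0 0.002 0.69
x4 1 0 0 0 0 0 -0.48 0.69
x5 1 0 0 0 0 0 -0.55 0.69
x5 1 0 0 0 0.375 0.592 0 0.69
x5 1 0 0 0 0.121 0.74 0 1
x6 1 0 0 0 0.22 0.724 -0.2 1
```

Request:
{"name": "send_rows", "arguments": {
  "moves": "0 0 0 0 0 0.002 -1; 0 0 0 0 0 0.002 0.69; 0 0 0 0 0 0.002 0.69; 0 0 0 0 0 0.002 0.69"
}}

```text
time: 37.05
eef_pos: [0.5747, -0.179, 0.0454]
tcp_rot: [0.081, 0.997, -0.002, -0.0]
contact_force: [-0.3, -0.0, -0.0]
opening: 0.851
finger_force: 0.0
```

Request:
{"name": "send_rows", "arguments": {
  "moves": "0 0 0 0 0 -0.15 0.69; 0 0 0 0 0 -0.48 0.69; 0 0 0 0 0 -0.48 0.69; 0 0 0 0 0 -0.48 0.69"
}}

```text
time: 37.55
eef_pos: [0.5749, -0.1787, 0.1418]
tcp_rot: [0.081, 0.997, -0.002, 0.0]
contact_force: [0.5, -0.4, 0.1]
opening: 0.847
finger_force: 0.0
```

Request:
{"name": "send_rows", "arguments": {
  "moves": "0 0 0 0 0 -0.55 0.69; 0 0 0 0 0 -0.55 0.69; 0 0 0 0 0 -0.55 0.69; 0 0 0 0 0 -0.55 0.69"
}}

```text
time: 38.05
eef_pos: [0.574, -0.1778, 0.2489]
tcp_rot: [0.081, 0.997, -0.001, -0.002]
contact_force: [-0.2, 0.4, -0.3]
opening: 0.842
finger_force: 0.0
```

Request:
{"name": "send_rows", "arguments": {
  "moves": "0 0 0 0.375 0.592 0 0.69; 0 0 0 0.375 0.592 0 0.69; 0 0 0 0.375 0.592 0 0.69; 0 0 0 0.375 0.592 0 0.69"
}}

```text
time: 38.55
eef_pos: [0.5192, -0.0485, 0.249]
tcp_rot: [0.08, 0.997, -0.002, -0.002]
contact_force: [0.1, -0.4, -0.1]
opening: 0.848
finger_force: 0.0
```

Request:
{"name": "send_rows", "arguments": {
  "moves": "0 0 0 0.121 0.74 0 1; 0 0 0 0.121 0.74 0 1; 0 0 0 0.121 0.74 0 1; 0 0 0 0.121 0.74 0 1"
}}

```text
time: 39.05
eef_pos: [0.5208, 0.1009, 0.2495]
tcp_rot: [0.08, 0.997, -0.002, -0.001]
contact_force: [0.4, 0.4, 0.3]
opening: 1.001
finger_force: 0.0
```

Request:
{"name": "send_rows", "arguments": {
  "moves": "0 0 0 0.22 0.724 -0.2 1; 0 0 0 0.22 0.724 -0.2 1; 0 0 0 0.22 0.724 -0.2 1; 0 0 0 0.22 0.724 -0.2 1; 0 0 0 0.22 0.724 -0.2 1; 0 0 0 0.22 0.724 -0.2 1"
}}

```text
time: 39.8
eef_pos: [0.5008, 0.2491, 0.2891]
tcp_rot: [0.083, 0.997, -0.002, -0.001]
contact_force: [0.4, -1.1, -0.5]
opening: 1.002
finger_force: 0.0
```

Run:
```python
from h import *
st(); d=cam("wrist")
p=proj(d,[.5661,.3652,.07])[0]; r=lid(d,p); print(p,r); T=[*r[0]]
C=tr(0,.03); q=down(np.radians(80.7)); print(C)
chain([([*T,.17],q,1,None),([*T,.036],q,1,None),([*T,.036],q,-1,4),([*T,.22],q,-1,None),([.56,.25,.25],q,-1,None),([.54,.08,.25],q,-1,None),([.52,-.1,.25],q,-1,None),([*C,.24],q,-1,None),([*C,.10],q,-1,None),([*C,.0440],q,-1,4)])
```

```text
t39.80 [0.5008 0.2491 0.2891] [ 0.0825  0.9966 -0.0023 -0.001 ] open1.002 F [ 0.4 -1.1 -0.5] ff0.0
[368.45662996 205.18762143] (array([0.566 , 0.3655]), array([368.7, 205.1]), array([48.4, 52.3]))
[ 0.52364702 -0.26018796]
x6 1 0 0 0 -0.233 0.623 0.6 1
x5 1 0 0 0 0 0 0.67 1
x4 1 0 0 0 0 0 0 -1
x6 1 0 0 0 0 0 -0.92 -1
x5 1 0 0 0 -0.063 -0.574 -0.15 -1
x6 1 0 0 0 -0.039 -0.855 0 -1
x6 1 0 0 0 -0.047 -0.905 0 -1
x6 1 0 0 0 -0.147 -0.787 0.05 -1
x5 1 0 0 0 0 0 0.7 -1
x4 1 0 0 0 0 0 0.28 -1
```

Request:
{"name": "send_rows", "arguments": {
  "moves": "0 0 0 -0.233 0.623 0.6 1; 0 0 0 -0.233 0.623 0.6 1; 0 0 0 -0.233 0.623 0.6 1; 0 0 0 -0.233 0.623 0.6 1; 0 0 0 -0.233 0.623 0.6 1; 0 0 0 -0.233 0.623 0.6 1"
}}

```text
time: 40.6
eef_pos: [0.5673, 0.3652, 0.1723]
tcp_rot: [0.082, 0.997, -0.001, 0.001]
contact_force: [-0.2, 0.1, 0.3]
opening: 1.001
finger_force: 0.0
```

Request:
{"name": "send_rows", "arguments": {
  "moves": "0 0 0 0 0 0.25 1; 0 0 0 0 0 0.45 1; 0 0 0 0 0 0.67 1; 0 0 0 0 0 0.67 1; 0 0 0 0 0 0.67 -1; 0 0 0 0 0 0.67 -1; 0 0 0 0 0 0.67 -1; 0 0 0 0 0 0.67 -1"
}}

```text
time: 41.6
eef_pos: [0.5686, 0.3664, 0.0397]
tcp_rot: [0.081, 0.997, -0.0, 0.002]
contact_force: [-1.3, -0.3, 7.9]
opening: 0.697
finger_force: 37.8
```

Request:
{"name": "send_rows", "arguments": {
  "moves": "0 0 0 0 0 -0.2 -1; 0 0 0 0 0 -0.5 -1; 0 0 0 0 0 -0.92 -1; 0 0 0 0 0 -0.92 -1; 0 0 0 0 0 -0.92 -1; 0 0 0 0 0 -0.92 -1"
}}

```text
time: 42.35
eef_pos: [0.5649, 0.3653, 0.2159]
tcp_rot: [0.081, 0.997, -0.003, -0.003]
contact_force: [0.0, -0.3, -2.0]
opening: 0.697
finger_force: 38.7
```

Request:
{"name": "send_rows", "arguments": {
  "moves": "0 0 0 -0.063 -0.574 -0.15 -1; 0 0 0 -0.063 -0.574 -0.15 -1; 0 0 0 -0.063 -0.574 -0.15 -1; 0 0 0 -0.063 -0.574 -0.15 -1"
}}

```text
time: 42.85
eef_pos: [0.5593, 0.2505, 0.2471]
tcp_rot: [0.082, 0.997, -0.002, -0.003]
contact_force: [0.2, 0.3, -2.8]
opening: 0.697
finger_force: 39.1
```

Request:
{"name": "send_rows", "arguments": {
  "moves": "0 0 0 -0.039 -0.855 0 -1; 0 0 0 -0.039 -0.855 0 -1; 0 0 0 -0.039 -0.855 0 -1; 0 0 0 -0.039 -0.855 0 -1; 0 0 0 -0.039 -0.855 0 -1"
}}

```text
time: 43.48
eef_pos: [0.54, 0.0818, 0.2492]
tcp_rot: [0.081, 0.997, -0.002, -0.002]
contact_force: [0.1, 0.4, -2.1]
opening: 0.705
finger_force: 39.4
```

Request:
{"name": "send_rows", "arguments": {
  "moves": "0 0 0 -0.047 -0.905 0 -1; 0 0 0 -0.047 -0.905 0 -1; 0 0 0 -0.047 -0.905 0 -1; 0 0 0 -0.047 -0.905 0 -1; 0 0 0 -0.047 -0.905 0 -1"
}}

```text
time: 44.1
eef_pos: [0.5205, -0.0979, 0.2507]
tcp_rot: [0.081, 0.997, -0.001, -0.001]
contact_force: [0.8, 0.1, -0.7]
opening: 0.696
finger_force: 39.5
```

Request:
{"name": "send_rows", "arguments": {
  "moves": "0 0 0 -0.147 -0.787 0.05 -1; 0 0 0 -0.147 -0.787 0.05 -1; 0 0 0 -0.147 -0.787 0.05 -1; 0 0 0 -0.147 -0.787 0.05 -1; 0 0 0 -0.147 -0.787 0.05 -1"
}}

```text
time: 44.72
eef_pos: [0.5244, -0.2574, 0.2414]
tcp_rot: [0.08, 0.997, -0.001, -0.001]
contact_force: [0.1, 0.3, -1.3]
opening: 0.697
finger_force: 39.6
```

Request:
{"name": "send_rows", "arguments": {
  "moves": "0 0 0 0 0 0.25 -1; 0 0 0 0 0 0.5 -1; 0 0 0 0 0 0.7 -1; 0 0 0 0 0 0.7 -1; 0 0 0 0 0 0.7 -1"
}}

```text
time: 45.35
eef_pos: [0.525, -0.2595, 0.1038]
tcp_rot: [0.08, 0.997, -0.003, 0.001]
contact_force: [0.1, -0.3, -0.5]
opening: 0.697
finger_force: 39.5
```

Request:
{"name": "send_rows", "arguments": {
  "moves": "0 0 0 0 0 0.15 -1; 0 0 0 0 0 0.25 -1; 0 0 0 0 0 0.28 -1; 0 0 0 0 0 0.28 -1"
}}

```text
time: 45.85
eef_pos: [0.5244, -0.2606, 0.0477]
tcp_rot: [0.081, 0.997, -0.002, 0.0]
contact_force: [-2.4, 1.1, 3.9]
opening: 0.701
finger_force: 40.0
```

Run:
```python
from h import *
st()
q=down(np.radians(80.7)); C=tr(0,.03)
chain([([*C,.0445],q,.69,4),([*C,.14],q,.69,None),([*C,.26],q,.69,None),([.52,-.08,.28],q,.69,None),([.56,.03,.32],q,.69,None)])
```

```text
t45.85 [ 0.5244 -0.2606  0.0477] [ 8.110e-02  9.967e-01 -2.200e-03  2.000e-04] open0.701 F [-2.4  1.1  3.9] ff40.0
x4 1 0 0 0 0 0 -0.002 0.69
x4 1 0 0 0 0 0 -0.478 0.69
x5 1 0 0 0 0 0 -0.6 0.69
x6 1 0 0 0 0.163 0.886 -0.1 0.69
x5 1 0 0 0 -0.108 0.575 -0.2 0.69
```

Request:
{"name": "send_rows", "arguments": {
  "moves": "0 0 0 0 0 -0.002 -1; 0 0 0 0 0 -0.002 0.69; 0 0 0 0 0 -0.002 0.69; 0 0 0 0 0 -0.002 0.69"
}}

```text
time: 46.35
eef_pos: [0.5235, -0.2602, 0.0461]
tcp_rot: [0.081, 0.997, -0.002, -0.0]
contact_force: [0.4, -0.3, -0.9]
opening: 0.845
finger_force: 0.0
```

Request:
{"name": "send_rows", "arguments": {
  "moves": "0 0 0 0 0 -0.15 0.69; 0 0 0 0 0 -0.478 0.69; 0 0 0 0 0 -0.478 0.69; 0 0 0 0 0 -0.478 0.69"
}}

```text
time: 46.85
eef_pos: [0.5237, -0.2599, 0.1421]
tcp_rot: [0.081, 0.997, -0.002, -0.0]
contact_force: [-0.6, -0.0, -0.3]
opening: 0.843
finger_force: 0.0
```

Request:
{"name": "send_rows", "arguments": {
  "moves": "0 0 0 0 0 -0.6 0.69; 0 0 0 0 0 -0.6 0.69; 0 0 0 0 0 -0.6 0.69; 0 0 0 0 0 -0.6 0.69"
}}

```text
time: 47.35
eef_pos: [0.523, -0.2589, 0.2595]
tcp_rot: [0.081, 0.997, -0.001, -0.002]
contact_force: [0.7, -0.4, 0.0]
opening: 0.847
finger_force: 0.0
```

Request:
{"name": "send_rows", "arguments": {
  "moves": "0 0 0 0.163 0.886 -0.1 0.69; 0 0 0 0.163 0.886 -0.1 0.69; 0 0 0 0.163 0.886 -0.1 0.69; 0 0 0 0.163 0.886 -0.1 0.69; 0 0 0 0.163 0.886 -0.1 0.69"
}}

```text
time: 47.98
eef_pos: [0.5195, -0.0792, 0.2787]
tcp_rot: [0.081, 0.997, -0.002, -0.002]
contact_force: [1.0, -0.1, -0.7]
opening: 0.845
finger_force: 0.0
```

Request:
{"name": "send_rows", "arguments": {
  "moves": "0 0 0 -0.108 0.575 -0.2 0.69; 0 0 0 -0.108 0.575 -0.2 0.69; 0 0 0 -0.108 0.575 -0.2 0.69; 0 0 0 -0.108 0.575 -0.2 0.69; 0 0 0 -0.108 0.575 -0.2 0.69"
}}

```text
time: 48.6
eef_pos: [0.5598, 0.0292, 0.3191]
tcp_rot: [0.083, 0.997, -0.002, -0.002]
contact_force: [-0.6, -0.1, -0.3]
opening: 0.844
finger_force: 0.0
```

Run:
```python
from h import *
s=st(); print(s["qpos"].round(2)); d=cam("wrist"); a=cam("side")
for k in (0,.10): print(proj(d,[.467,.027,.186-k]).round(0))
w=cv2.resize(d["image"][:,:,::-1],(512,384)); cv2.imwrite("pics/w5.png",w)
crop(a,"s5",180,170,400,300,3); x=cv2.imread("pics/s5.png")
print(x.shape)
m=np.zeros((384+210,660,3),'u1'); 
v=cv2.resize(w[0:260,120:460],(440,336)); xx=cv2.resize(x,(440,260)); 
cv2.imwrite("pics/m5.png",np.vstack([v[:336],xx]))
```

```text
t48.60 [0.5598 0.0292 0.3191] [ 0.0826  0.9966 -0.002  -0.0018] open0.844 F [-0.6 -0.1 -0.3] ff0.0
[-0.13 -0.01  1.77 -0.    1.38 -1.53]
[[236.  72.]]
[[243.  80.]]
(390, 660, 3)
```

View pics/m5.png

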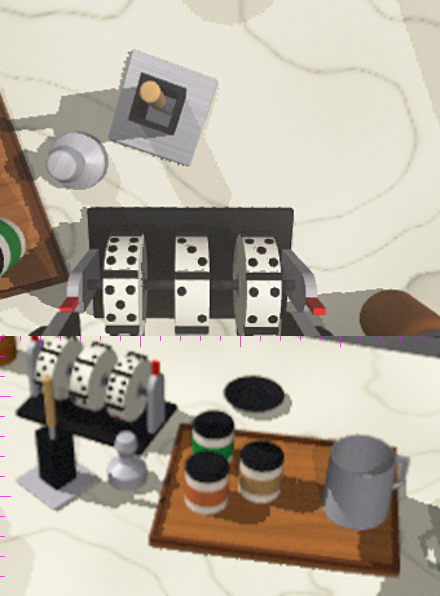

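All three cups are upright on the tray with the pitcher; the wheels read 4,2,5 from left to right (the wrist view is mirrored, showing 5,2,4). Spoon top at wrist pixel ≈ (236,71), holder mouth centre ≈ (245,82).

Run:
```python
from h import *
d=cam("wrist"); a=cam("side")
h=cv2.cvtColor(d["image"],cv2.COLOR_RGB2HSV)[40:130,200:290]
m=cv2.inRange(h,(8,80,60),(25,255,255)); n,l,s,c=cv2.connectedComponentsWithStats(m)
for i in range(1,n):
    if s[i,4]>20: print(s[i],c[i]+[200,40])
print("top",plane(d,(236,70.5),.185).round(4),tri(d,(236,70.5),a,(203.5,191)),"mouth",plane(d,(245,82),.095).round(4))
hs=cv2.cvtColor(a["image"],cv2.COLOR_RGB2HSV); m=cv2.inRange(hs,(8,60,40),(22,255,255))[180:222,195:216]
for y in range(5,38,6): print(y+180,(np.nonzero(m[y])[0]+195).tolist())
```

```text
[ 27  22  21  22 300] [237.10666667  72.20666667]
top [0.466  0.0271 0.185 ] (array([0.46626159, 0.02624533, 0.18343096]), np.float64(0.0017826189503871064)) mouth [0.4697 0.0292 0.095 ]
185 []
191 [201, 202, 203, 204, 205]
197 [201, 202, 203, 204, 205, 206]
203 [202, 203, 204, 205, 206, 207]
209 [202, 203, 204, 205, 206, 207]
215 [204, 205]
```

Run:
```python
from h import *
q=down(np.radians(80.7)); T=[.467,.0272]
json.dump({"p":[.56,.03,.32],"q":q.as_quat().tolist()},open("cmd.json","w"))
chain([([*T,.26],q,.06,None),([*T,.15],q,.06,None),([*T,.15],q,-1,4),([*T,.24],q,-1,None),([*T,.33],q,-1,None)])
```

```text
x5 1 0 0 0 0.457 -0.089 0.3 0.06
x5 1 0 0 0 0 0 0.55 0.06
x4 1 0 0 0 0 0 0 -1
x4 1 0 0 0 0 0 -0.45 -1
x4 1 0 0 0 0 0 -0.45 -1
```

Request:
{"name": "send_rows", "arguments": {
  "moves": "0 0 0 0.457 -0.089 0.3 0.06; 0 0 0 0.457 -0.089 0.3 0.06; 0 0 0 0.457 -0.089 0.3 0.06; 0 0 0 0.457 -0.089 0.3 0.06; 0 0 0 0.457 -0.089 0.3 0.06"
}}

```text
time: 49.42
eef_pos: [0.469, 0.0276, 0.2629]
tcp_rot: [0.081, 0.997, -0.002, 0.002]
contact_force: [0.2, 0.7, -0.4]
opening: 0.529
finger_force: 0.0
```

Request:
{"name": "send_rows", "arguments": {
  "moves": "0 0 0 0 0 0.2 0.06; 0 0 0 0 0 0.4 0.06; 0 0 0 0 0 0.55 0.06; 0 0 0 0 0 0.55 0.06; 0 0 0 0 0 0.55 0.06; 0 0 0 0 0 0.55 -1; 0 0 0 0 0 0.55 -1; 0 0 0 0 0 0.55 -1; 0 0 0 0 0 0.55 -1; 0 0 0 0 0 0.55 -1",
  "newtons": 50
}}

```text
time: 50.68
eef_pos: [0.4681, 0.0271, 0.1524]
tcp_rot: [0.081, 0.997, -0.002, 0.001]
contact_force: [-0.3, -1.7, 6.6]
opening: 0.14
finger_force: 48.8
```

Request:
{"name": "send_rows", "arguments": {
  "moves": "0 0 0 0 0 -0.1 -1; 0 0 0 0 0 -0.2 -1; 0 0 0 0 0 -0.35 -1; 0 0 0 0 0 -0.45 -1; 0 0 0 0 0 -0.45 -1"
}}

```text
time: 51.3
eef_pos: [0.4678, 0.028, 0.2421]
tcp_rot: [0.081, 0.997, -0.002, 0.001]
contact_force: [0.2, 0.1, -0.7]
opening: 0.138
finger_force: 48.8
```

Request:
{"name": "send_rows", "arguments": {
  "moves": "0 0 0 0 0 -0.2 -1; 0 0 0 0 0 -0.45 -1; 0 0 0 0 0 -0.45 -1; 0 0 0 0 0 -0.45 -1; 0 0 0 0 0 -0.45 -1"
}}

```text
time: 51.92
eef_pos: [0.4663, 0.0284, 0.328]
tcp_rot: [0.081, 0.997, -0.002, -0.003]
contact_force: [0.0, -0.1, 0.4]
opening: 0.139
finger_force: 48.8
```

Run:
```python
from h import *
s=st(); a=cam("side"); b=cam("scene")
e=s["eef_pos"]
for n,d in (("side",a),("scene",b)): print(n,proj(d,[e+[0,0,.02],e-[0,0,.145]]).round(1).tolist())
crop(a,"s6",160,110,280,260,4); crop(b,"c6",190,60,310,210,4)
x=np.hstack([cv2.imread("pics/s6.png")[:600,:400],cv2.imread("pics/c6.png")[:600,:400]]); cv2.imwrite("pics/m6.png",x)
```

```text
t51.92 [0.4663 0.0284 0.328 ] [ 0.0813  0.9967 -0.0016 -0.0028] open0.139 F [ 0.  -0.1  0.4] ff48.8
side [[197.4, 136.7], [202.4, 191.0]]
scene [[245.6, 102.5], [248.3, 138.3]]
```

View pics/m6.png

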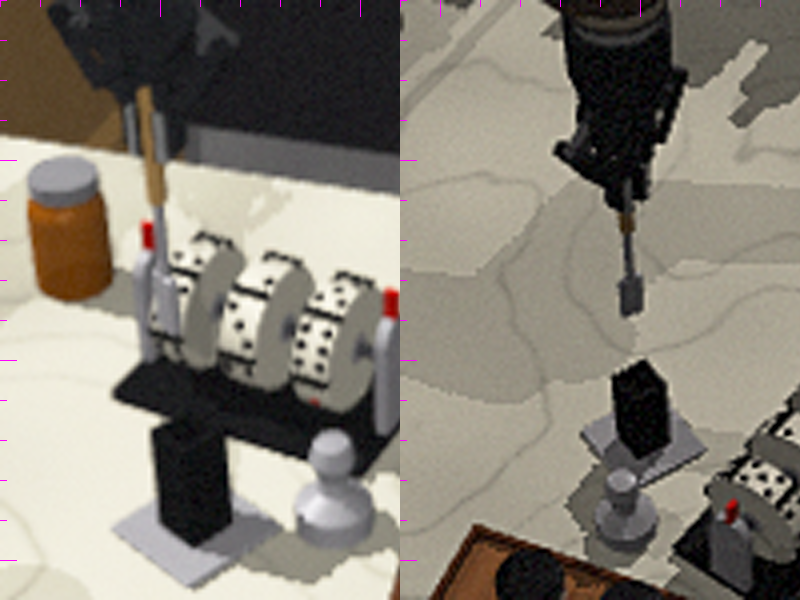

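Side/scene crops show the spoon held, blade down and near-vertical, clear of the holder: tip at side (202.8,195.8), scene (247.3,139). The holder and tamper are unmoved.

Run:
```python
from h import *
s=st(); a=cam("side"); b=cam("scene")
P,e=tri(a,(202.6,195.3),b,(247.3,139)); print("tip",P.round(4),e,"rel",(P-s["eef_pos"]).round(4))
# current pitcher rim centre: fit ellipse to rim in scene by hand-checked pixel; foot by grey mask centroid compare
g=b["image"].astype(int); m=((g.max(2)-g.min(2)<14)&(g.max(2)>35)&(g.max(2)<150)).astype('u1'); n,l,st_,c=cv2.connectedComponentsWithStats(m[230:290,175:225]); 
for i in range(1,n):
    if st_[i,4]>200: print(st_[i],c[i]+[175,230])
q=down(np.radians(80.7)); 
Pc=np.array([.5283,-.3958])
th=np.radians(12); u=np.sin(th)*xb+np.cos(th)*np.array([0,0,1]); Q=R.from_matrix(np.c_[np.cross(yb,-u),yb,-u])
L=.147
tip=np.r_[Pc+.016*xb[:2],.016]; T=tip+L*u; print(T)
chain([([.49,-.13,.33],q,-1,None),([.52,-.27,.33],q,-1,None),(T+u*.15,Q,-1,None),(T+u*.05,Q,-1,None),(T,Q,-1,None)])
```

```text
t52.02 [0.4666 0.0283 0.3288] [ 0.0813  0.9967 -0.0017 -0.0022] open0.136 F [ 0.3 -0.3  0.5] ff48.8
tip [0.461  0.0281 0.1742] 0.004020392198518845 rel [-0.0056 -0.0002 -0.1546]
[  8  13  34  43 958] [199.46450939 261.99478079]
[ 0.57424582 -0.40335621  0.1597877 ]
x6 1 0 0 0 -0.241 -0.757 0 -1
x5 1 0 0 0 -0.261 -0.667 0 -1
x6 1 0 0.033 0 -0.531 -0.614 0.117 -1
x5 1 0 0 0 0.001 0 0.5 -1
x4 1 0 0 0 0 0 0.25 -1
```

Run:
```python
from h import *
q=down(np.radians(80.7)); json.dump({"p":[.467,.0272,.33],"q":q.as_quat().tolist()},open("cmd.json","w"))
Pc=np.array([.5283,-.3958])
th=np.radians(12); u=np.sin(th)*xb+np.cos(th)*np.array([0,0,1]); Q=R.from_matrix(np.c_[np.cross(yb,-u),yb,-u])
T=np.r_[Pc+.016*xb[:2],.016]+.147*u; T1=T-.016*xb
chain([([.49,-.13,.33],q,-1,None),([.52,-.27,.33],q,-1,None),(T1+u*.15,Q,-1,None),(T1+u*.07,Q,-1,None),(T1+u*.012,Q,-1,None),(T+u*.012,Q,-1,4),(T+u*.004,Q,-1,3)])
```

```text
x6 1 0 0 0 -0.241 -0.757 0 -1
x5 1 0 0 0 -0.261 -0.667 0 -1
x6 1 0 0.033 0 -0.451 -0.614 0.117 -1
x4 1 0 0 0 0.001 0 0.4 -1
x4 1 0 0 0 0 0 0.29 -1
x4 1 0 0 0 -0.078 0 -0.016 -1
x3 1 0 0 0 0 0 0.04 -1
```

Request:
{"name": "send_rows", "arguments": {
  "moves": "0 0 0 -0.241 -0.757 0 -1; 0 0 0 -0.241 -0.757 0 -1; 0 0 0 -0.241 -0.757 0 -1; 0 0 0 -0.241 -0.757 0 -1; 0 0 0 -0.241 -0.757 0 -1"
}}

```text
time: 52.75
eef_pos: [0.4901, -0.1285, 0.331]
tcp_rot: [0.081, 0.997, -0.001, -0.001]
contact_force: [0.6, 0.4, -0.6]
opening: 0.14
finger_force: 48.9
```

Request:
{"name": "send_rows", "arguments": {
  "moves": "0 0 0 -0.261 -0.667 0 -1; 0 0 0 -0.261 -0.667 0 -1; 0 0 0 -0.261 -0.667 0 -1; 0 0 0 -0.261 -0.667 0 -1; 0 0 0 -0.261 -0.667 0 -1"
}}

```text
time: 53.38
eef_pos: [0.5202, -0.2671, 0.3319]
tcp_rot: [0.08, 0.997, -0.001, -0.001]
contact_force: [-0.8, -0.2, 0.0]
opening: 0.133
finger_force: 49.1
```

Request:
{"name": "send_rows", "arguments": {
  "moves": "0 0.033 0 -0.451 -0.614 0.117 -1; 0 0.033 0 -0.451 -0.614 0.117 -1; 0 0.033 0 -0.451 -0.614 0.117 -1; 0 0.033 0 -0.451 -0.614 0.117 -1; 0 0.033 0 -0.451 -0.614 0.117 -1; 0 0.033 0 -0.451 -0.614 0.117 -1"
}}

```text
time: 54.12
eef_pos: [0.5894, -0.4033, 0.3103]
tcp_rot: [0.08, 0.991, 0.006, -0.103]
contact_force: [0.8, -0.0, -0.1]
opening: 0.14
finger_force: 49.1
```

Run:
```python
from h import *
s=st(); a=cam("side"); b=cam("scene")
crop(a,"s7",320,170,420,270,4); crop(b,"c7",150,190,250,290,4)
x=np.hstack([cv2.imread("pics/s7.png"),cv2.imread("pics/c7.png")]); cv2.imwrite("pics/m7.png",x)
```

```text
t54.12 [ 0.5894 -0.4033  0.3103] [ 0.0803  0.9914  0.0061 -0.103 ] open0.140 F [ 0.8 -0.  -0.1] ff49.1
```

View pics/m7.png

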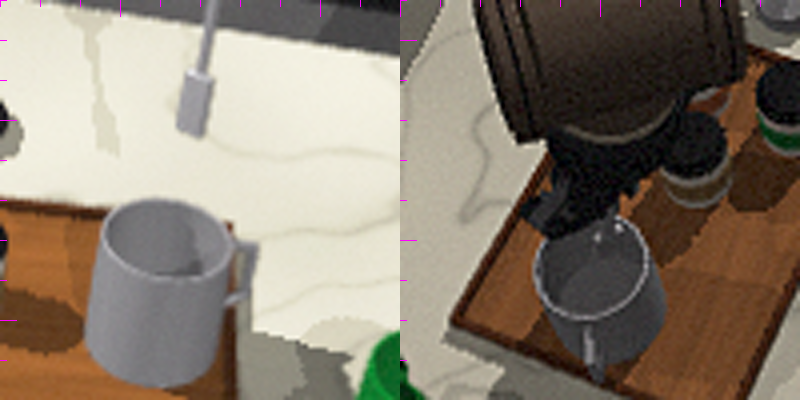

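Spoon hangs over the pitcher, blade tip at side (367.5,203.8); the pitcher is unmoved, its rim centre at scene (197.5,257).

Run:
```python
from h import *
a=cam("side"); s=ctrl.get_state(); Rt=R.from_quat(s["tcp_rot"])
for L in (.14,.147,.154): 
    t=s["eef_pos"]+Rt.apply([0,0,L]); print(L,t.round(4),proj(a,t).round(1))
t=s["eef_pos"]+Rt.apply([0,0,.148])
o,v=ray(a,(367.5,203.3)); # tip assuming in the plane at y of tip
k=(t[1]-o[1])/v[1]; print("tip if y known",(o+v*k).round(4))
k=(t[2]-o[2])/v[2]; print("tip if z known",(o+v*k).round(4))
```

```text
0.14 [ 0.5608 -0.4     0.1729] [[367.4 201. ]]
0.147 [ 0.5593 -0.3998  0.166 ] [[366.9 203.3]]
0.154 [ 0.5579 -0.3996  0.1592] [[366.4 205.7]]
tip if y known [ 0.7518 -0.3998  0.0258]
tip if z known [ 0.5612 -0.4014  0.165 ]
```

L ≈ 0.147 confirmed, tip where expected. Lower.

Request:
{"name": "send_rows", "arguments": {
  "moves": "0 0 0 0 0 0.15 -1; 0 0 0 0 0 0.3 -1; 0 0 0 0 0 0.4 -1; 0 0 0 0 0 0.4 -1; 0 0 0 0 0 0.4 -1"
}}

```text
time: 54.9
eef_pos: [0.5735, -0.403, 0.2322]
tcp_rot: [0.081, 0.991, 0.006, -0.103]
contact_force: [-0.5, -0.1, 0.7]
opening: 0.139
finger_force: 49.1
```

Request:
{"name": "send_rows", "arguments": {
  "moves": "0 0 0 0 0 0.1 -1; 0 0 0 0 0 0.2 -1; 0 0 0 0 0 0.29 -1; 0 0 0 0 0 0.29 -1; 0 0 0 0 0 0.29 -1"
}}

```text
time: 55.52
eef_pos: [0.5612, -0.401, 0.174]
tcp_rot: [0.081, 0.991, 0.006, -0.103]
contact_force: [-0.1, 0.8, -0.1]
opening: 0.134
finger_force: 49.1
```

Request:
{"name": "send_rows", "arguments": {
  "moves": "0 0 0 -0.03 0 -0.006 -1; 0 0 0 -0.055 0 -0.011 -1; 0 0 0 -0.078 0 -0.016 -1; 0 0 0 -0.078 0 -0.016 -1"
}}

```text
time: 56.02
eef_pos: [0.5772, -0.4034, 0.1738]
tcp_rot: [0.081, 0.991, 0.006, -0.103]
contact_force: [-0.0, 0.2, -0.5]
opening: 0.139
finger_force: 49.1
```

Request:
{"name": "send_rows", "arguments": {
  "moves": "0 0 0 0 0 0.02 -1; 0 0 0 0 0 0.04 -1; 0 0 0 0 0 0.04 -1; 0 0 0 0 0 0.04 -1"
}}

```text
time: 56.52
eef_pos: [0.575, -0.4032, 0.1658]
tcp_rot: [0.081, 0.991, 0.007, -0.104]
contact_force: [-0.6, -0.1, -0.9]
opening: 0.137
finger_force: 49.1
```

Request:
{"name": "send_rows", "arguments": {
  "moves": "0 0 0 0 0 0.012 -1; 0 0 0 0 0 0.025 -1; 0 0 0 0 0 0.025 -1"
}}

```text
time: 56.9
eef_pos: [0.5739, -0.4029, 0.1606]
tcp_rot: [0.081, 0.991, 0.007, -0.104]
contact_force: [-0.2, 0.8, -0.6]
opening: 0.137
finger_force: 49.1
```

Request:
{"name": "send_rows", "arguments": {
  "moves": "0 0 0 0 0 0.008 -1; 0 0 0 0 0 0.015 -1; 0 0 0 0 0 0.015 -1"
}}

```text
time: 57.28
eef_pos: [0.5734, -0.4029, 0.1579]
tcp_rot: [0.081, 0.991, 0.007, -0.104]
contact_force: [0.4, 0.5, -1.0]
opening: 0.139
finger_force: 49.1
```

Request:
{"name": "send_rows", "arguments": {
  "moves": "0 0 0 0 0 0.003 -1; 0 0 0 0 0 0.003 -0.4; 0 0 0 0 0 0.003 -0.2; 0 0 0 0 0 0.003 0; 0 0 0 0 0 0.003 0; 0 0 0 0 0 0.003 0"
}}

```text
time: 58.02
eef_pos: [0.5734, -0.4029, 0.1575]
tcp_rot: [0.081, 0.991, 0.007, -0.104]
contact_force: [0.2, -0.0, 0.7]
opening: 0.502
finger_force: 0.0
```

Request:
{"name": "send_rows", "arguments": {
  "moves": "0 0 0 0 0 -0.1 0; 0 0 0 0 0 -0.3 0; 0 0 0 0 0 -0.55 0; 0 0 0 0 0 -0.8 0; 0 0 0 0 0 -0.8 0; 0 0 0 0 0 -0.8 0"
}}

```text
time: 58.78
eef_pos: [0.6062, -0.4076, 0.3149]
tcp_rot: [0.081, 0.991, 0.006, -0.103]
contact_force: [-0.4, -1.0, -0.0]
opening: 0.502
finger_force: 0.0
```

Request:
{"name": "send_rows", "arguments": {
  "moves": "0 0 0 0.3 0.9 -0.2 0; 0 0 0 0.3 0.9 -0.2 0; 0 0 0 0.3 0.9 -0.2 0; 0 0 0 0.3 0.9 -0.2 0; 0 0 0 0.3 0.9 -0.2 0; 0 0 0 0.3 0.9 -0.2 0"
}}

```text
time: 59.52
eef_pos: [0.5851, -0.2229, 0.363]
tcp_rot: [0.082, 0.991, 0.007, -0.105]
contact_force: [-1.1, 0.4, -0.4]
opening: 0.497
finger_force: 0.0
```

Request:
{"name": "send_rows", "arguments": {
  "moves": "0 0 0 0 0.9 0 0; 0 0 0 0 0.9 0 0; 0 0 0 0 0.9 0 0; 0 0 0 0 0.9 0 0; 0 0 0 0 0.9 0 0; 0 0 0 0 0.9 0 0; 0 0 0 0 0.9 0 0"
}}

```text
time: 60.4
eef_pos: [0.6146, -0.0456, 0.364]
tcp_rot: [0.082, 0.991, 0.007, -0.104]
contact_force: [0.7, 0.4, 1.0]
opening: 0.498
finger_force: 0.0
```

Run:
```python
from h import *
s=st(); a=cam("side"); b=cam("scene"); pips()
x=np.hstack([cv2.resize(a["image"][150:310,60:460,::-1],(800,320))]); y=cv2.resize(b["image"][90:310,140:370,::-1],(293,280))
z=cv2.resize(cam("wrist")["image"][:,:,::-1],(373,280)); m=np.hstack([y,z,np.zeros((280,134,3),'u1')])
cv2.imwrite("pics/final.png",np.vstack([x,m]))
```

```text
t60.40 [ 0.6146 -0.0456  0.364 ] [ 0.0821  0.9912  0.0066 -0.1037] open0.498 F [0.7 0.4 1. ] ff0.0
w1 dark RIB -84.0 -6.2 A 52
w3 dark pip -65.1 -8.4 A 14
w3 dark pip -65.3 9.6 A 15
w2 dark pip -63.5 1.0 A 14
w1 dark pip -61.9 1.7 A 14
w3 dark pip -48.7 -8.7 A 21
w3 dark pip -48.6 9.5 A 20
w2 dark pip -47.0 9.7 A 23
w1 dark pip -46.3 -7.9 A 19
w1 dark pip -46.3 10.1 A 20
w1 dark RIB -29.5 -0.6 A 127
w3 dark pip -17.6 -8.8 A 27
w3 dark pip -17.5 9.5 A 28
w2 dark pip -16.1 -8.5 A 28
w1 dark pip -15.4 -8.2 A 25
w1 dark pip -15.2 9.8 A 26
w3 dark pip -2.9 0.3 A 25
w3 dark pip 12.1 -8.9 A 26
w3 dark pip 12.2 9.4 A 26
w2 dark pip 13.6 9.2 A 29
w1 dark pip 14.4 -8.4 A 29
w1 dark pip 14.6 9.5 A 27
w1 dark RIB 28.1 -0.9 A 151
w3 dark pip 41.2 -8.5 A 17
w3 dark pip 41.4 9.4 A 18
w1 dark pip 43.9 -9.1 A 18
w3 dark RIB 57.1 -0.4 A 42
```

View pics/final.png

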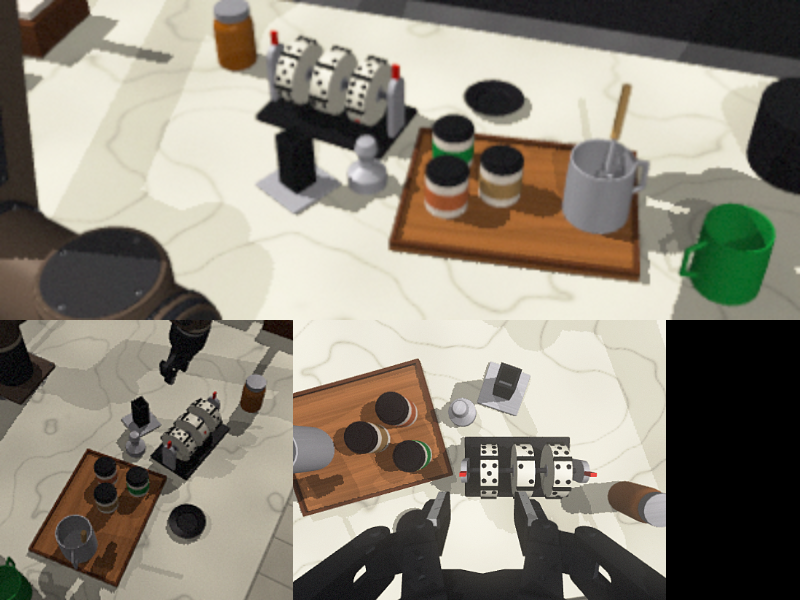

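The final view shows all three cups upright on the tray, the spoon standing blade down in the pitcher (handle at (622,110)), the wheels reading 4/2/5 within 3°, and the tamper, sugar jar and saucer in place.

```bash
python3 -c "
from plant import ctrl
print(ctrl.sign_off())"
```

```text
the job is handed in; nothing more can be done
None
```

Order 425 is handed in after about 60 s of robot time: the wheels read 4-2-5 (each within 3°), all three cups stand upright on the tray, the spoon stands blade down in the pitcher, and the tamper, sugar jar and saucer look untouched; sign-off returned no verdict.

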